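Load the bottle tray into the bench shaker

TASK

Load the tray of lacquer bottles into the bench shaker: set it on the loading sill, nose first, then slide it in by its pull tab, as far as the floating platform gives and on against the sprung back plate, until its tail drops down behind the sill, so that it sits flat on the deck and cannot walk out. Feel your way and do not ram it against the stop, keep every bottle standing in its hole, and leave the things lying round about alone.

Things in the scene. Friction and masses are not known exactly. Their poses are not given: they have to be found in the camera images.
- shaker: Bench shaker, fixed: grey base 276 x 164 mm, white louvred hood 160 wide, open towards the robot. Origin on the table, under the middle of its platform's stroke; x runs inwards, the way the tray goes in, y to the left, z up. Hood: front face at x = -30 mm, opening 140 wide, roof from z 176 to 186, back wall at x = 130. The platform inside floats along x.
- platform: The shaker's tray platform: flat deck, top 40 mm above this origin, from x = -80.5 inwards, with the loading sill in front of it. Same axes as the shaker; origin on the table right below the centre of a seated tray. It floats 8 mm either way along x between end stops, starts anywhere in that, yields to a push or drag of about 1 N and stays where it is left.
- sill (a point): Middle of the back edge of the level loading sill, platform x = -80.5, z = 47 mm, moves with the platform. The sill runs 69.5 mm out from here; behind this square edge the deck lies 7 mm lower. Guide walls beside it: 128 mm apart, 15 mm high, outer ends flared 65 to 84 mm out from here. From 21 to 45 mm inwards of here they taper to 124 mm apart and stay so (2 mm free each side of the tray).
- mouth (a point): Middle of the hood opening at sill height, shaker x = -30, z = 47 mm (same axes). Opening 140 mm wide between its edges, 129 high above this point.
- back_plate: Sprung rubber-faced plate at the back of the platform, 90 wide x 22 tall, that the tray's nose meets; its frame coincides with the platform's when it is out, face at x = 76 mm. It yields 10 mm inwards to a hard stop, spring 0.7 N per mm (7 N at the stop). A tray resting against the sill edge holds it 4 mm in; the tray's tail clears the edge from about 5 mm on.
- tray_handle (a point): Centre of the black grip on the tray's overhead handle: bar 56 long (along x), 14 thick (y), 22 tall, nearly over the loaded tray's centre of mass; handle posts at x = -42 and +42 mm. Axes: x towards the tray's nose (goes in first), z up. In mm from here: tray underside z -108, nose end x +75, tail end x -85, bottle tops z -31. The tray starts on the table, right of the shaker.
- tray_nose (a point): Middle of the tray's nose end at its underside (same axes). The tray: punched aluminium, 160 long x 120 wide, sides 21 high, smooth flat underside, 0.28 kg (may differ by 30 %), with six bottles of 34 g.
- tray_tab (a point): Centre of the black upright pull tab on the tray's tail: plate 36 long (along the tray's x), 12 thick (y), 50 tall, from 9 to 59 mm above the underside; this point is 36 mm above the underside, 107 mm behind the handle point, 22 mm out from the tail end. Same axes.
- pen_2: Marker pen, 17 x 135 mm, a bystander; origin at its underside.
- label_roll: White label roll, 68 mm across, 26 high, a bystander; origin at its underside.
- tape: Roll of masking tape, 103 mm across, 25 high, a bystander; origin at its underside.
- vial_0: Small lacquer bottle, 27 mm across, 74 tall, loose, upright in the tray's tail right square hole (hole 29 mm); origin at the centre of its foot, 3 mm above the tray's underside.
- vial_1: Small lacquer bottle, 27 mm across, 74 tall, loose, upright in the tray's tail left square hole (hole 29 mm); origin at the centre of its foot, 3 mm above the tray's underside.
- vial_2: Small lacquer bottle, 27 mm across, 74 tall, loose, upright in the tray's middle right square hole (hole 29 mm); origin at the centre of its foot, 3 mm above the tray's underside.
- vial_3: Small lacquer bottle, 27 mm across, 74 tall, loose, upright in the tray's middle left square hole (hole 29 mm); origin at the centre of its foot, 3 mm above the tray's underside.
- vial_4: Small lacquer bottle, 27 mm across, 74 tall, loose, upright in the tray's nose right square hole (hole 29 mm); origin at the centre of its foot, 3 mm above the tray's underside.
- vial_5: Small lacquer bottle, 27 mm across, 74 tall, loose, upright in the tray's nose left square hole (hole 29 mm); origin at the centre of its foot, 3 mm above the tray's underside.

How it is judged:
By the outcome, as a careful person would: the job done as asked, in the order asked, and still so for the second after the job is handed in, with the robot touching nothing.
It also fails if it takes over 72 s, if anything falls off the work surface, if the arm or the gripper's body presses on something with over 40 N, if the wrist force passes 120 N, or if a joint passes its speed limit or range.

ROBOT

A 7-joint arm with a two-finger parallel gripper is mounted at the origin on a cart in front of the work surface, level with it; the furniture and walls round the work are solid. World frame = base frame: x ahead of the robot, y to its left, z up, the work surface at z = 0. Lengths are in m, angles in rad, forces in N, time in s.
With the tool pointing down it reaches from about 0.4 to 0.925 m from the base axis. Payload 5.6 kg.
Tool frame: the origin (TCP) lies at the very end of the fingers, on their centre line; the grasp point (between the pads) lies 19 mm behind it; y points along the fingers, x is the direction in which the jaws open and shut, and the axes are right-handed (so a half turn about y gives the same grasp; the last joint's range is limited). The gripper opens to 85 mm and grips with 20 to 120 N. Pads are 22 mm wide; open, the fingers measure 114 mm over their backs; the gripper's body (76 mm by 85 mm) begins 54 mm behind the grasp point. The pads swing forward as they close: fully open they stand 13 mm farther back than shut.
Start: joints at [1.242, 0.468, -0.012, 1.603, 0.006, 1.071, -0.056], TCP at [0.183, -0.624, 0.231] pointing down, gripper open.
Joint ranges: [-2.53, 2.53], [-0.31, 2.02], [-1.57, 1.55], [0.28, 2.44], [-1.29, 4.43], [0.15, 1.84], [-2.92, 2.92]. Speed limits (rad/s): [2.57, 2.57, 3.14, 3.14, 3.14, 3.14, 3.14].

INTERFACE

Orientations are given as a unit quaternion [w, x, y, z].
In Python, from plant import manip gives the robot as it stands. The module is installed in compiled form; this text tells all that it offers.
- The arm moves only by the tool apply_moves, never from a script. Its argument "rows" is one flat list of numbers, 7 for each row, row after row: the shift along the tool's x, y, z in m, then the turn, a rotation vector about the tool's x, y, z in degrees, then the gripper command: -1 is fully open, 1 is shut, values between are in proportion. In form: [dx, dy, dz, wx, wy, wz, grip, dx, dy, dz, wx, wy, wz, grip, ...]. A call has 1 to 20 rows; each row shifts and turns the pose as measured when the row begins, along the tool's axes as they then stand; what a row does not reach is not made up. A row lasts 1/10 s, in which the tool goes at most 50 mm and 8.59 degrees, less where a joint would pass 70% of its speed; a pose out of reach is approached as far as the arm can. A call with a gripper value outside its range is refused whole. The fingers move at their own pace and stop on an object; the grip force is fixed at half the most. Time passes only in rows, so rows that do not move let the fingers close. It gives the time, the measured TCP pose, the force and the opening at its end, in the units of the state.
- manip.get_obs(): the state, without advancing time (a new reading comes with each control period).
- manip.camera(name): name is "scene" or "top" or "wrist"; returns (picture, depth): 420x560x3 uint8, red, green, blue; 420x560 float32, m along the optical axis (not along the pixel's ray), 0 where there is no reading.
- manip.get_calibration(name): a dict with "camera_matrix" (3x3 intrinsics, pixels), "k1" (the pictures are not rectified: a ray, as slopes to the right and down, at radius r is drawn at 1 + k1 r^2 times it, then the intrinsics apply), "R" (3x3) and "t" (3): a world point X has camera coordinates R X + t; the wrist camera has in their place "T_tool_cam" (4x4, takes a point from camera to tool coordinates, whose origin is the TCP and whose axes are the tool frame's). Camera axes: x right, y down, z forward; pixel columns grow to the right and rows downward; lengths in m; the calibration is good to about 2 mm. A picture is of the moment at which its call begins: read the wrist's pose just before it. get_calibration takes no time and is no camera call.
- manip.close_job(): hands the job in, once; it reports no verdict.
Trained networks look in the newest picture that a camera, given by its name, has taken for a name from the list of things; names that differ only in an ending like _2 or _b are one class to them, and where a whole thing is asked for, a point or a joint stands for the part that bears it (a point fixed in the world has none). Each returns a list of dicts, best first, with "conf" (0 to 1); they miss things now and then, are a little off and sometimes report something else, mostly with a low value. They report only what shows in the picture. A call takes as long as a camera call.
- manip.recognise(camera, query): "position" ([x, y, z] in m, in the coordinates of the camera as it stood for that picture, good to about 4 mm: the middle of the surface that is visible of it).
- manip.silhouettes(camera, query): "pixels" (420x560 bool, what is visible of it).
- manip.landmark_of(camera, query): "position" ([x, y, z] in m, in the coordinates of the camera as it stood for that picture, good to about 4 mm: a listed point, or the origin of a listed thing).
The state is a dict: "t": time; "joints": joint angles; "dq": joint speeds; "joint_torque": joint torques, N m; "tool_pos": TCP position; "tool_rot": TCP orientation; "ft_force": force on the tool from outside, world axes, zero at the start; "torque": the same for the moment, N m; "gripper_width": finger opening in m.
Only numpy, scipy, OpenCV 4.12 (cv2) and the standard library are available. Lean on these libraries where they do the work, as an engineer would, in place of code of your own. Each camera call takes 0.05 s, during which the arm holds its last target.

## Working session

There is one attempt and no reset: what is moved stays moved. The work goes in short steps, Python scripts to look and compute and a tool call to move; the robot and the scene stay as the last step left them, time stands still between calls to the robot, and variables do not carry over. Pictures are saved under pics/ and viewed, and the job is handed in when it is done.

Besides the shell and the picture viewer there is one more tool, called after "Request:" by a JSON object that holds its "api" and its "payload". apply_moves: Moves the arm, as the interface text tells. Its arguments: {"type":"object","properties":{"rows":{"type":"array"}},"required":["rows"]}

```bash
mkdir -p pics; cat > h.py <<'E'
import numpy as np, cv2
from scipy.spatial.transform import Rotation as Ro
from plant import manip
def tool():
    o=manip.get_obs(); q=o['tool_rot']; return np.array(o['tool_pos']),Ro.from_quat([q[1],q[2],q[3],q[0]]),o
def shot(name,fn):
    p,R,o=tool(); im,d=manip.camera(name); cv2.imwrite('pics/'+fn,im[:,:,::-1]); return im,d
def toworld(name,X):
    c=manip.get_calibration(name)
    X=np.asarray(X)
    if name=='wrist':
        p,R,o=tool(); T=c['T_tool_cam']; return R.apply(T[:3,:3]@X+T[:3,3])+p
    return c['R'].T@(X-c['t'])
def lm(name,q,f='landmark_of'):
    r=getattr(manip,f)(name,q)
    return [(round(x['conf'],2),np.round(toworld(name,x['position']),4)) for x in r[:2]]
E
python3 - <<'E'
from h import *
p,R,o=tool(); print(o); print(R.as_matrix().round(3))
for n in ['scene','top']:
    shot(n,n+'0.png')
    for q in ['tray_handle','tray_nose','tray_tab','sill','mouth','platform','shaker','back_plate']: print(n,q,lm(n,q))
E
```

```text
{'t': 0.0, 'joints': array([ 1.24197037,  0.46836114, -0.01156874,  1.60364171,  0.00601536,
        1.07144079, -0.05627059]), 'dq': array([ 2.02745708e-04,  9.05153395e-04, -4.11801891e-04, -3.43245130e-05,
       -1.90537580e-04, -1.56136622e-03, -2.70154615e-04]), 'joint_torque': array([-4.70606374e-04, -5.32383513e+01,  2.15697224e-02, -2.51302385e+01,
        1.15108475e-02,  7.77426932e-03,  5.11460954e-06]), 'tool_pos': array([ 0.18301366, -0.62310143,  0.23034126]), 'tool_rot': array([ 0.56644336, -0.5657641 ,  0.42425069, -0.42315983]), 'ft_force': array([-0.15267413, -0.39073964, -1.04602555]), 'torque': array([-0.02959291,  0.02698426, -0.01751173]), 'gripper_width': 0.08562424213065735}
[[ 0.282 -0.001  0.959]
 [-0.959  0.002  0.282]
 [-0.002 -1.    -0.   ]]
scene tray_handle [(0.69, array([ 0.445 , -0.3034,  0.1099]))]
scene tray_nose [(0.71, array([ 0.4219, -0.3749,  0.0047]))]
scene tray_tab [(0.68, array([ 0.4809, -0.2013,  0.039 ]))]
scene sill []
scene mouth []
scene platform []
scene shaker [(0.77, array([ 0.6327,  0.1726, -0.0015]))]
scene back_plate []
top tray_handle [(0.76, array([ 0.4423, -0.3015,  0.1088]))]
top tray_nose [(0.67, array([ 0.4186, -0.3768,  0.0041])), (0.59, array([ 0.4156, -0.272 , -0.0005]))]
top tray_tab [(0.75, array([ 0.4836, -0.2052,  0.039 ]))]
top sill [(0.67, array([0.5561, 0.1777, 0.051 ])), (0.42, array([ 0.472 , -0.3313,  0.0036]))]
top mouth [(0.85, array([0.6042, 0.1722, 0.0472]))]
top platform [(0.97, array([0.6349, 0.1712, 0.0027]))]
top shaker [(0.78, array([6.322e-01, 1.673e-01, 6.000e-04]))]
top back_plate [(0.25, array([ 0.3913, -0.3408,  0.0041]))]
```

View pics/scene0.png

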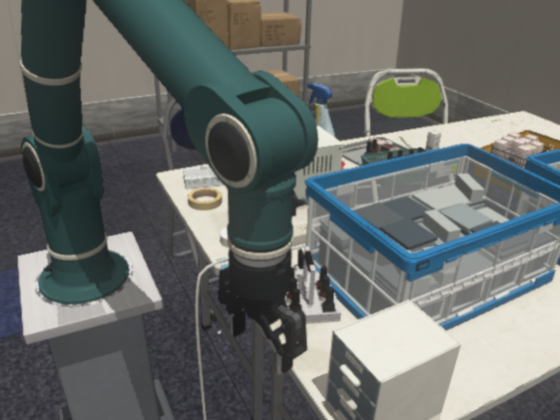

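View pics/top0.png

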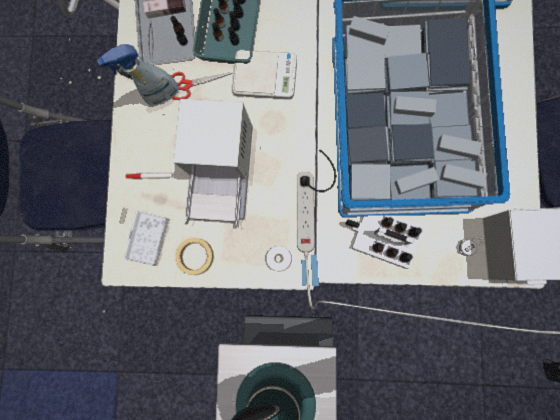

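```bash
cat >> h.py <<'E'
def unproj(name,u,v,d):
    c=manip.get_calibration(name); K=c['camera_matrix']
    x=np.array([(u-K[0,2])/K[0,0],(v-K[1,2])/K[1,1]]); r=x.copy()
    for _ in range(8): r=x/(1+c['k1']*(r@r))
    return toworld(name,np.array([r[0]*d,r[1]*d,d]))
E
python3 - <<'E'
from h import *
im,d=manip.camera('top')
for u,v in [(342,205),(342,213),(420,209),(505,200),(178,165),(182,105),(240,165),(250,105),(188,218),(240,222),(245,190),(190,190),(306,245),(306,185),(515,230),(470,240),(215,212),(215,200)]:
    print(u,v,unproj('top',u,v,d[v,u]).round(3))
for i in range(3):
    im,d=manip.camera('top')
    print([lm('top',q) for q in ['tray_handle','tray_nose','tray_tab','sill','mouth','platform','shaker']])
c=cv2.resize(im[80:240,150:270],None,fx=5,fy=3.7*5/3.7)[:600] if 0 else cv2.resize(im[90:235,160:265],None,fx=4,fy=4,interpolation=cv2.INTER_CUBIC)
cv2.imwrite('pics/top_c.png',c[:,:,::-1])
E
```

```text
342 205 [ 0.52  -0.17   0.108]
342 213 [ 0.508 -0.174  0.04 ]
420 209 [ 0.518 -0.375  0.062]
505 200 [ 0.515 -0.518  0.239]
178 165 [0.611 0.246 0.16 ]
182 105 [0.758 0.234 0.188]
240 165 [0.616 0.091 0.143]
250 105 [0.827 0.089 0.   ]
188 218 [0.488 0.243 0.056]
240 222 [0.485 0.109 0.003]
245 190 [0.572 0.093 0.027]
190 190 [0.565 0.239 0.061]
306 245 [ 0.421 -0.078  0.031]
306 185 [ 0.584 -0.076  0.042]
515 230 [ 0.456 -0.566  0.167]
470 240 [ 0.441 -0.512  0.024]
215 212 [0.506 0.17  0.052]
215 200 [0.539 0.172 0.051]
[[(0.95, array([ 0.4449, -0.2991,  0.1079])), (0.65, array([ 0.4893, -0.2922,  0.0052]))], [(0.88, array([ 0.4211, -0.3791,  0.0021]))], [(0.72, array([ 0.4818, -0.2015,  0.0384]))], [(0.87, array([0.5513, 0.1764, 0.0483]))], [(0.96, array([0.6072, 0.1691, 0.0463]))], [(0.92, array([ 0.6338,  0.1703, -0.0012]))], [(0.69, array([6.328e-01, 1.681e-01, 6.000e-04]))]]
[[(0.71, array([0.5534, 0.1746, 0.0476])), (0.66, array([ 0.4437, -0.3047,  0.1066]))], [(0.68, array([ 0.4167, -0.377 ,  0.0034]))], [(0.72, array([ 0.4816, -0.2042,  0.0385]))], [(0.92, array([0.553 , 0.176 , 0.0492]))], [(0.75, array([0.6054, 0.1704, 0.047 ]))], [(0.74, array([0.6319, 0.1668, 0.0053]))], [(0.61, array([0.6332, 0.1697, 0.0047]))]]
[[(0.83, array([ 0.4436, -0.2997,  0.1054])), (0.45, array([ 0.4749, -0.3308,  0.0019]))], [(0.72, array([ 0.4185, -0.3748,  0.0021]))], [(0.61, array([ 0.4824, -0.2028,  0.0374])), (0.57, array([ 0.6135,  0.3766, -0.003 ]))], [(0.63, array([0.5535, 0.175 , 0.0489]))], [(0.88, array([0.6063, 0.1716, 0.0491]))], [(0.95, array([0.6343, 0.1692, 0.002 ])), (0.63, array([ 0.3912,  0.2358, -0.0009]))], [(0.67, array([0.6371, 0.1691, 0.0013])), (0.42, array([ 0.407 , -0.3064,  0.0008]))]]
```

View pics/top_c.png

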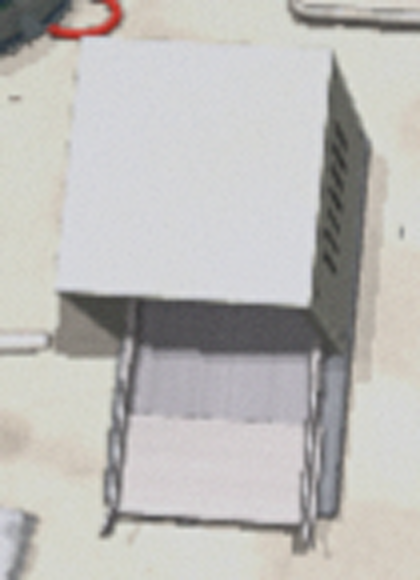

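```bash
cat >> h.py <<'E'
def Rdown(h):  # tool x heading h deg, y down
    h=np.radians(h); x=np.array([np.cos(h),np.sin(h),0]); y=np.array([0,0,-1.]); return Ro.from_matrix(np.array([x,y,np.cross(x,y)]).T)
def plan(pos,h,n,grip):
    p,R,o=tool(); Rt=Rdown(h); dp=(np.array(pos)-p)/n; w=(R.inv()*Rt).as_rotvec(degrees=True)/n
    out=[]; Rc=R
    for i in range(n):
        s=Rc.inv().apply(dp); out+= [*s.round(4).tolist(),*w.round(2).tolist(),grip]; Rc=Rc*Ro.from_rotvec(w,degrees=True)
    print('turn',np.linalg.norm(w),'step',np.linalg.norm(dp)); print(out)
def st():
    p,R,o=tool(); m=R.as_matrix(); print('t',round(o['t'],2),'p',p.round(4),'xh',round(np.degrees(np.arctan2(m[1,0],m[0,0])),2),'down',m[:,1].round(3),'F',np.round(o['ft_force'],1),'M',np.round(o['torque'],2),'w',round(o['gripper_width'],4),'j',np.round(o['joints'],2))
E
python3 - <<'E'
from h import *
print(manip.get_calibration('wrist')['T_tool_cam'].round(3))
im,d=manip.camera('top')
for u in (345,360,380,400,420,440,460):
    print(u,[(v,*unproj('top',u,v,d[v,u]).round(3)) for v in range(202,222,3)])
plan([0.40,-0.32,0.34],-20,13,-1)
E
```

```text
[[ 1.    -0.001 -0.     0.   ]
 [ 0.    -0.316  0.949 -0.142]
 [-0.001 -0.949 -0.316  0.082]
 [ 0.     0.     0.     1.   ]]
345 [(202, np.float64(0.509), np.float64(-0.168), np.float64(0.234)), (205, np.float64(0.502), np.float64(-0.168), np.float64(0.233)), (208, np.float64(0.508), np.float64(-0.175), np.float64(0.14)), (211, np.float64(0.506), np.float64(-0.178), np.float64(0.095)), (214, np.float64(0.506), np.float64(-0.183), np.float64(0.034)), (217, np.float64(0.501), np.float64(-0.184), np.float64(0.013)), (220, np.float64(0.493), np.float64(-0.185), np.float64(0.003))]
360 [(202, np.float64(0.509), np.float64(-0.202), np.float64(0.235)), (205, np.float64(0.502), np.float64(-0.202), np.float64(0.236)), (208, np.float64(0.51), np.float64(-0.213), np.float64(0.131)), (211, np.float64(0.51), np.float64(-0.219), np.float64(0.073)), (214, np.float64(0.506), np.float64(-0.222), np.float64(0.039)), (217, np.float64(0.503), np.float64(-0.226), np.float64(0.001)), (220, np.float64(0.494), np.float64(-0.227), np.float64(-0.001))]
380 [(202, np.float64(0.509), np.float64(-0.247), np.floa
[... 2200 characters left out ...]
(-0.497), np.float64(-0.007))]
turn 4.125727946197495 step 0.029895417963000406
[-0.0177, -0.0084, 0.0226, 0.0, -4.13, -0.0, -1, -0.016, -0.0084, 0.0238, 0.0, -4.13, -0.0, -1, -0.0143, -0.0084, 0.0249, 0.0, -4.13, -0.0, -1, -0.0125, -0.0084, 0.0259, 0.0, -4.13, -0.0, -1, -0.0106, -0.0084, 0.0267, 0.0, -4.13, -0.0, -1, -0.0086, -0.0084, 0.0274, 0.0, -4.13, -0.0, -1, -0.0066, -0.0084, 0.0279, 0.0, -4.13, -0.0, -1, -0.0046, -0.0084, 0.0283, 0.0, -4.13, -0.0, -1, -0.0026, -0.0084, 0.0286, 0.0, -4.13, -0.0, -1, -0.0005, -0.0084, 0.0287, 0.0, -4.13, -0.0, -1, 0.0016, -0.0084, 0.0287, 0.0, -4.13, -0.0, -1, 0.0036, -0.0084, 0.0285, 0.0, -4.13, -0.0, -1, 0.0057, -0.0084, 0.0281, 0.0, -4.13, -0.0, -1]
```

Request:
{"api": "apply_moves", "payload": {"rows": [-0.0177,-0.0084,0.0226,0,-4.13,0,-1,-0.016,-0.0084,0.0238,0,-4.13,0,-1,-0.0143,-0.0084,0.0249,0,-4.13,0,-1,-0.0125,-0.0084,0.0259,0,-4.13,0,-1,-0.0106,-0.0084,0.0267,0,-4.13,0,-1,-0.0086,-0.0084,0.0274,0,-4.13,0,-1,-0.0066,-0.0084,0.0279,0,-4.13,0,-1,-0.0046,-0.0084,0.0283,0,-4.13,0,-1,-0.0026,-0.0084,0.0286,0,-4.13,0,-1,-0.0005,-0.0084,0.0287,0,-4.13,0,-1,0.0016,-0.0084,0.0287,0,-4.13,0,-1,0.0036,-0.0084,0.0285,0,-4.13,0,-1,0.0057,-0.0084,0.0281,0,-4.13,0,-1,0,0,0,0,0,0,0]}}

```text
t: 3.6
tool_pos: [0.406, -0.2956, 0.3469]
tool_rot: [-0.699, 0.7, -0.101, 0.102]
ft_force: [0.5, 0.5, 0.8]
gripper_width: 0.0733
```

```bash
python3 - <<'E'
from h import *
st()
im,d=shot('wrist','w1.png')
for q in ['tray_handle','tray_nose','tray_tab','vial_0','vial_2']: print(q,lm('wrist',q),lm('wrist',q,'recognise'))
np.save('w1d.npy',d)
st()
E
```

```text
t 3.6 p [ 0.406  -0.2956  0.3469] xh -16.47 down [ 0.001 -0.002 -1.   ] F [0.5 0.5 0.8] M [0.03 0.01 0.01] w 0.0733 j [ 0.91  0.14 -0.38  1.79  0.06  1.22  0.22]
tray_handle [(0.82, array([ 0.4437, -0.3033,  0.1046]))] [(0.71, array([ 0.4427, -0.276 ,  0.0185]))]
tray_nose [(0.86, array([ 0.4112, -0.3807,  0.001 ]))] [(0.8, array([ 0.4401, -0.2817,  0.0166]))]
tray_tab [(0.58, array([ 0.4783, -0.2069,  0.0339]))] [(0.82, array([ 0.4414, -0.2752,  0.0207]))]
vial_0 [(0.88, array([ 0.3892, -0.3426, -0.0009])), (0.8, array([ 0.4516, -0.371 ,  0.0006]))] [(0.82, array([ 0.4604, -0.3314,  0.0468])), (0.78, array([ 0.4131, -0.268 ,  0.0562]))]
vial_2 [(0.88, array([ 0.3895, -0.3424, -0.0008])), (0.8, array([ 0.4519, -0.3707,  0.0007]))] [(0.82, array([ 0.4607, -0.3312,  0.047 ])), (0.78, array([ 0.4133, -0.2678,  0.0563]))]
t 4.15 p [ 0.4022 -0.3009  0.3448] xh -17.18 down [-0.003 -0.001 -1.   ] F [0.9 0.1 0.7] M [-0.01 -0.07  0.02] w 0.0425 j [ 0.91  0.14 -0.37  1.79  0.06  1.22  0.22]
```

View pics/w1.png

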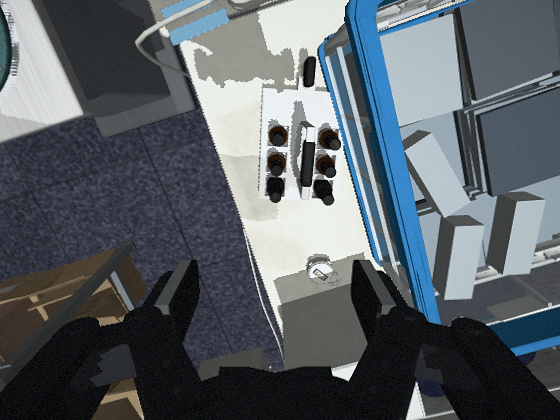

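```bash
python3 - <<'E'
from h import *
im,d=shot('wrist','w2.png')
for q in ['tray_handle','tray_nose','tray_tab','vial_0']: print(q,lm('wrist',q))
im,d=manip.camera('wrist');
for q in ['tray_handle','tray_nose','tray_tab']: print(q,lm('wrist',q))
st()
# point cloud
H,W=d.shape; vv,uu=np.mgrid[0:H,0:W]
c=manip.get_calibration('wrist');K=c['camera_matrix']
pts=cv2.undistortPoints(np.stack([uu,vv],-1).reshape(-1,1,2).astype(np.float64),K,np.array([c['k1'],0,0,0.]))[:,0]
X=np.c_[pts*d.reshape(-1,1),d.reshape(-1)]; Wd=toworld('wrist',X[0]); p,R,o=tool();T=c['T_tool_cam']
P=R.apply(X@T[:3,:3].T+T[:3,3])+p; ok=d.reshape(-1)>0
np.savez('cl.npz',P=P,ok=ok,im=im)
m=ok&(abs(P[:,0]-.444)<.06)&(abs(P[:,1]+.30)<.07)&(P[:,2]>.10)&(P[:,2]<.13)
q=P[m][:,:2]; dark=im.reshape(-1,3)[m].max(1)<70; print(len(q),dark.sum())
for s in (q,q[dark]):
    s=s.astype(np.float32); print('rect',cv2.minAreaRect(s))
m=ok&(P[:,2]>.20)&(P[:,2]<.26)&(abs(P[:,1]+.3)<.15)&(P[:,0]>.46)&(P[:,0]<.56)
for y in np.arange(-.42,-.15,.03):
    k=m&(abs(P[:,1]-y)<.015); 
    if k.sum(): print('rim',round(y,2),np.percentile(P[k,0],[1,5]).round(4),P[k,2].max().round(3))
E
```

```text
tray_handle [(0.56, array([ 0.4516, -0.3006,  0.1073]))]
tray_nose [(0.64, array([ 0.4206, -0.3732,  0.0012]))]
tray_tab [(0.91, array([ 0.4859, -0.1997,  0.0368]))]
vial_0 [(0.84, array([ 0.3959, -0.3387,  0.0013])), (0.75, array([ 0.4048, -0.3048,  0.0044]))]
tray_handle [(0.68, array([ 0.446 , -0.2984,  0.1094])), (0.59, array([ 0.4807, -0.2   ,  0.0344]))]
tray_nose [(0.68, array([ 0.4217, -0.376 , -0.0008]))]
tray_tab [(0.63, array([ 0.4839, -0.1997,  0.0375]))]
t 4.6 p [ 0.4025 -0.3005  0.3451] xh -17.12 down [-0.003 -0.002 -1.   ] F [-0.1  0.3 -0.3] M [ 0.04  0.02 -0.04] w 0.043 j [ 0.91  0.14 -0.37  1.79  0.06  1.22  0.22]
857 557
rect ((0.4454423487186432, -0.3010147511959076), (0.08784767240285873, 0.014197011478245258), 70.30680084228516)
rect ((0.44594213366508484, -0.29943329095840454), (0.08440209925174713, 0.014017139561474323), 70.4006576538086)
rim -0.42 [0.506  0.5067] 0.237
rim -0.39 [0.5046 0.5053] 0.237
rim -0.36 [0.5033 0.5041] 0.237
rim -0.33 [0.5022 0.5028] 0.237
rim -0.3 [0.5009 0.5015] 0.237
rim -0.27 [0.4997 0.5003] 0.237
rim -0.24 [0.4986 0.4992] 0.237
rim -0.21 [0.4973 0.498 ] 0.237
rim -0.18 [0.4964 0.4969] 0.238
```

View pics/w2.png

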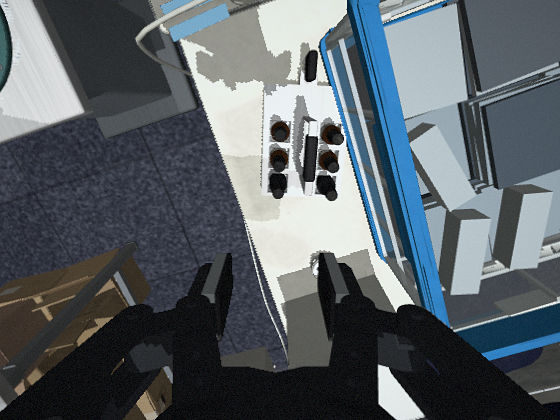

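```bash
python3 - <<'E'
from h import *
im,d=manip.camera('scene'); im2,d2=manip.camera('top')
a=cv2.resize(im[150:400,180:400],None,fx=2,fy=2); b=cv2.resize(im2[150:400,260:480],None,fx=2,fy=2)
cv2.imwrite('pics/s2.png',np.hstack([a,b])[:,:800+80,::-1][:, :880] if 0 else cv2.resize(np.hstack([a,b]),(800,455))[:,:,::-1])
E
```

```text
(no output)
```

View pics/s2.png

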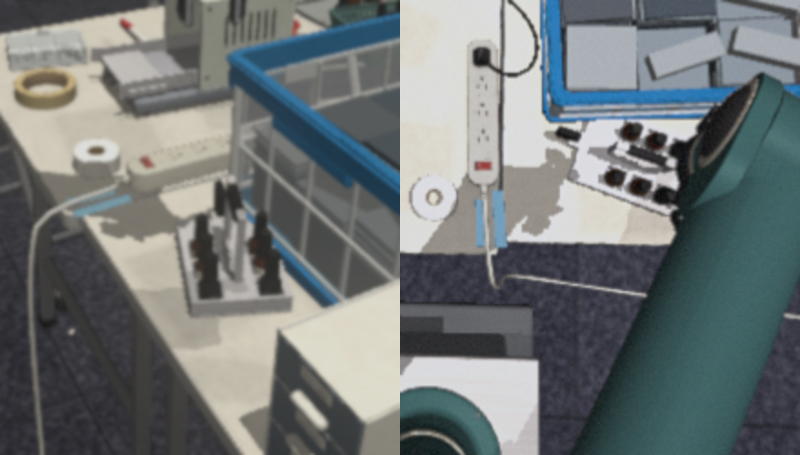

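```bash
python3 - <<'E'
from h import *
plan([0.441,-0.313,0.20],-19.65,6,0)
E
```

```text
turn 0.42211281259221545 step 0.02510781691957809
[0.0068, 0.0242, -0.0, 0.02, 0.42, -0.02, 0, 0.0068, 0.0242, -0.0, 0.02, 0.42, -0.02, 0, 0.0068, 0.0242, 0.0, 0.02, 0.42, -0.02, 0, 0.0068, 0.0242, 0.0001, 0.02, 0.42, -0.02, 0, 0.0068, 0.0242, 0.0001, 0.02, 0.42, -0.02, 0, 0.0068, 0.0242, 0.0002, 0.02, 0.42, -0.02, 0]
```

Request:
{"api": "apply_moves", "payload": {"rows": [0.0068,0.0242,0,0.02,0.42,-0.02,0,0.0068,0.0242,0,0.02,0.42,-0.02,0,0.0068,0.0242,0,0.02,0.42,-0.02,0,0.0068,0.0242,0,0.02,0.42,-0.02,0,0.0068,0.0242,0,0.02,0.42,-0.02,0,0.0068,0.0242,0,0.02,0.42,-0.02,0,0,0,0,0,0,0,0,0,0,0,0,0,0,0]}}

```text
t: 5.5
tool_pos: [0.4439, -0.3152, 0.1971]
tool_rot: [-0.696, 0.698, -0.12, 0.123]
ft_force: [0.1, -0.0, 0.1]
gripper_width: 0.0429
```

```bash
python3 - <<'E'
from h import *
st()
plan([0.441,-0.313,0.09],-19.65,8,0)
E
```

```text
t 5.5 p [ 0.4439 -0.3152  0.1971] xh -19.76 down [ 0.004 -0.003 -1.   ] F [ 0.1 -0.   0.1] M [-0.06 -0.02  0.06] w 0.0429 j [ 0.85  0.36 -0.35  1.88  0.15  0.92  0.07]
turn 0.03903157734907154 step 0.013395457886396558
[-0.0005, 0.0134, 0.0002, 0.01, -0.01, 0.03, 0, -0.0005, 0.0134, 0.0002, 0.01, -0.01, 0.03, 0, -0.0005, 0.0134, 0.0002, 0.01, -0.01, 0.03, 0, -0.0005, 0.0134, 0.0002, 0.01, -0.01, 0.03, 0, -0.0005, 0.0134, 0.0001, 0.01, -0.01, 0.03, 0, -0.0005, 0.0134, 0.0001, 0.01, -0.01, 0.03, 0, -0.0004, 0.0134, 0.0001, 0.01, -0.01, 0.03, 0, -0.0004, 0.0134, 0.0001, 0.01, -0.01, 0.03, 0]
```

Request:
{"api": "apply_moves", "payload": {"rows": [-0.0005,0.0134,0.0002,0,0,0,0,-0.0005,0.0134,0.0002,0,0,0,0,-0.0005,0.0134,0.0002,0,0,0,0,-0.0005,0.0134,0.0002,0,0,0,0,0,0,0,0,0,0,0]}}

```text
t: 6.0
tool_pos: [0.4428, -0.3149, 0.1424]
tool_rot: [-0.695, 0.699, -0.119, 0.124]
ft_force: [0.3, 0.4, -0.7]
gripper_width: 0.0425
```

```bash
python3 - <<'E'
from h import *
shot('wrist','w3.png');st()
plan([0.441,-0.313,0.09],-19.65,5,0)
im,d=manip.camera('scene');cv2.imwrite('pics/s3.png',cv2.resize(im[150:400,180:400],None,fx=2.2,fy=2.2)[:,:,::-1])
E
```

```text
t 6.05 p [ 0.4433 -0.3152  0.1433] xh -19.79 down [ 0.008 -0.008 -1.   ] F [-0.4  0.6 -0.6] M [-0.05  0.02 -0.01] w 0.0427 j [ 0.83  0.43 -0.34  1.93  0.19  0.81  0.04]
turn 0.1326100312478295 step 0.010669498727848089
[-0.0007, 0.0106, 0.0003, 0.05, -0.03, 0.12, 0, -0.0007, 0.0106, 0.0003, 0.05, -0.03, 0.12, 0, -0.0007, 0.0106, 0.0003, 0.05, -0.03, 0.12, 0, -0.0006, 0.0106, 0.0003, 0.05, -0.03, 0.12, 0, -0.0006, 0.0106, 0.0003, 0.05, -0.03, 0.12, 0]
```

View pics/w3.png

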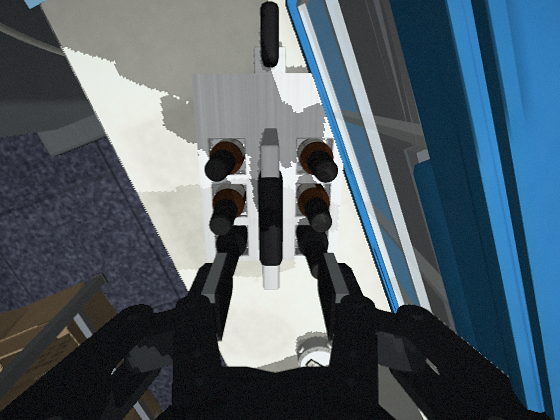

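View pics/s3.png

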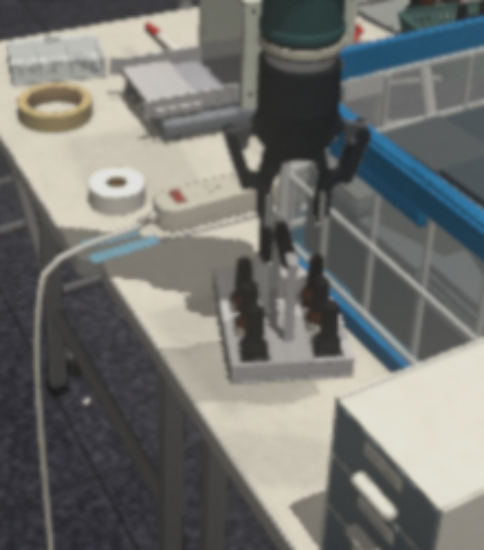

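Request:
{"api": "apply_moves", "payload": {"rows": [-0.001,0.002,0.0003,0,0,0.3,0.3,-0.001,0.01,0.0003,0,0,0.1,0.3,-0.0007,0.0106,0.0003,0,0,0.1,0.3,0,0.0106,0.0003,0,0,0.1,0.3,0,0,0,0,0,0,0.3]}}

```text
t: 6.6
tool_pos: [0.4427, -0.3142, 0.1093]
tool_rot: [-0.694, 0.699, -0.121, 0.122]
ft_force: [0.5, 0.5, -0.2]
gripper_width: 0.0296
```

```bash
python3 - <<'E'
from h import *
st()
shot('wrist','w4.png');st()
plan([0.441,-0.313,0.09],-19.65,2,0)
E
```

```text
t 6.6 p [ 0.4427 -0.3142  0.1093] xh -19.8 down [ 0.001 -0.006 -1.   ] F [ 0.5  0.5 -0.2] M [-0.01  0.    0.06] w 0.0296 j [ 0.81  0.48 -0.32  1.95  0.22  0.75  0.02]
t 6.65 p [ 0.443  -0.3143  0.11  ] xh -19.79 down [ 0.002 -0.007 -1.   ] F [ 0.6 -0.1 -0.5] M [ 0.05  0.01 -0.04] w 0.0299 j [ 0.81  0.48 -0.32  1.95  0.22  0.75  0.02]
turn 0.21746048078276237 step 0.010054133514250559
[-0.0012, 0.01, 0.0003, 0.17, -0.07, 0.12, 0, -0.0012, 0.01, 0.0003, 0.17, -0.07, 0.12, 0]
```

View pics/w4.png

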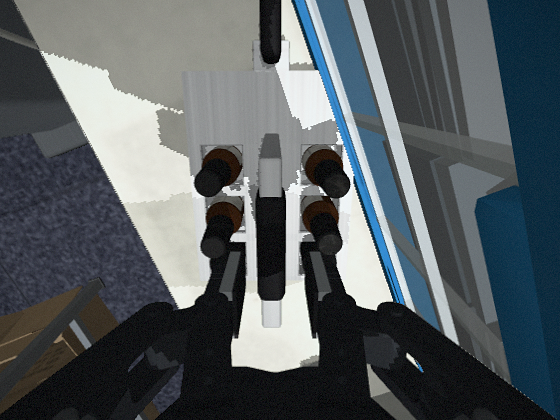

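Request:
{"api": "apply_moves", "payload": {"rows": [-0.0012,0.01,0.0003,0.2,0,0.1,0.3,-0.0008,0.01,0.0003,0.2,0,0.1,0.3,0,0.001,0,0,0,0,0.3,0,0,0,0,0,0,0.3]}}

```text
t: 7.05
tool_pos: [0.4415, -0.3132, 0.0871]
tool_rot: [0.697, -0.696, 0.121, -0.122]
ft_force: [0.6, 0.8, -0.0]
gripper_width: 0.0299
```

```bash
python3 - <<'E'
from h import *
st()
shot('wrist','w5.png');st()
E
```

```text
t 7.05 p [ 0.4415 -0.3132  0.0871] xh -19.8 down [ 0.001  0.001 -1.   ] F [ 0.6  0.8 -0. ] M [0.04 0.02 0.  ] w 0.0299 j [ 0.81  0.51 -0.31  1.96  0.23  0.71  0.01]
t 7.1 p [ 0.4414 -0.3132  0.0872] xh -19.8 down [ 0.001  0.001 -1.   ] F [-0.1 -0.7  0. ] M [-0.03  0.08  0.04] w 0.0301 j [ 0.81  0.51 -0.31  1.96  0.23  0.71  0.01]
```

View pics/w5.png

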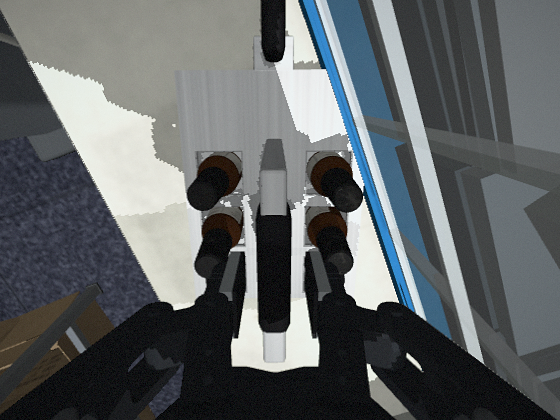

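Request:
{"api": "apply_moves", "payload": {"rows": [0,0,0,0,0,0,0.6,0,0,0,0,0,0,0.8,0,0,0,0,0,0,1,0,0,0,0,0,0,1,0,0,0,0,0,0,1]}}

```text
t: 7.6
tool_pos: [0.4413, -0.3132, 0.0874]
tool_rot: [0.697, -0.696, 0.121, -0.122]
ft_force: [-0.9, 0.2, -2.8]
gripper_width: 0.0131
```

Request:
{"api": "apply_moves", "payload": {"rows": [0,-0.003,0,0,0,0,1,0,-0.003,0,0,0,0,1,0,-0.003,0,0,0,0,1,0,0,0,0,0,0,1]}}

```text
t: 8.0
tool_pos: [0.4401, -0.3127, 0.0961]
tool_rot: [0.697, -0.696, 0.122, -0.121]
ft_force: [0.1, 0.2, -4.3]
gripper_width: 0.013
```

```bash
python3 - <<'E'
from h import *
st()
shot('wrist','w6.png');st()
E
```

```text
t 8.0 p [ 0.4401 -0.3127  0.0961] xh -19.8 down [-0.001  0.003 -1.   ] F [ 0.1  0.2 -4.3] M [-0.11 -0.03  0.05] w 0.013 j [ 0.81  0.5  -0.32  1.96  0.22  0.73  0.02]
t 8.05 p [ 0.4399 -0.3126  0.0959] xh -19.8 down [-0.001  0.003 -1.   ] F [ 0.6  0.1 -4.9] M [-0.1   0.02  0.03] w 0.0135 j [ 0.81  0.5  -0.32  1.96  0.22  0.73  0.02]
```

View pics/w6.png

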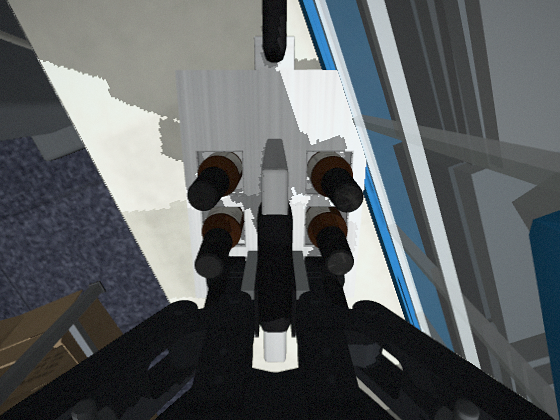

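```bash
python3 - <<'E'
from h import *
plan([0.385,-0.31,0.105],-19.8,5,1)
E
```

```text
turn 0.03560603847527997 step 0.011146704545591399
[-0.0105, -0.0018, -0.0032, -0.02, -0.0, -0.03, 1, -0.0105, -0.0018, -0.0032, -0.02, -0.0, -0.03, 1, -0.0105, -0.0018, -0.0032, -0.02, -0.0, -0.03, 1, -0.0105, -0.0018, -0.0032, -0.02, -0.0, -0.03, 1, -0.0105, -0.0018, -0.0032, -0.02, -0.0, -0.03, 1]
```

Request:
{"api": "apply_moves", "payload": {"rows": [-0.005,-0.0018,-0.0016,0,0,0,1,-0.0105,-0.0018,-0.0032,0,0,0,1,-0.0105,-0.0018,-0.0032,0,0,0,1,-0.0105,-0.0018,-0.0032,0,0,0,1,-0.0105,-0.0018,-0.0032,0,0,0,1,-0.005,-0.005,-0.0016,0,0,0,1,0,-0.014,0,0,0,0,1,0,-0.018,0,0,0,0,1,0,-0.018,0,0,0,0,1,0,-0.018,0,0,0,0,1,0,-0.01,0,0,0,0,1,0,0,0,0,0,0,1]}}

```text
t: 9.25
tool_pos: [0.3763, -0.3099, 0.1932]
tool_rot: [0.697, -0.696, 0.124, -0.121]
ft_force: [-0.1, 0.0, -5.1]
gripper_width: 0.013
```

```bash
python3 - <<'E'
from h import *
st()
shot('wrist','w7.png');st()
plan([0.39,-0.06,0.20],-19.8,12,1)
im,d=shot('top','t7.png')
E
```

```text
t 9.25 p [ 0.3763 -0.3099  0.1932] xh -19.96 down [-0.004  0.002 -1.   ] F [-0.1  0.  -5.1] M [-0.17 -0.03  0.06] w 0.013 j [ 0.94  0.27 -0.37  2.01  0.13  0.89  0.16]
t 9.3 p [ 0.3759 -0.3096  0.1924] xh -19.96 down [-0.005  0.003 -1.   ] F [-0.1 -0.1 -5.5] M [-0.06 -0.03 -0.01] w 0.0131 j [ 0.94  0.28 -0.37  2.01  0.13  0.89  0.15]
turn 0.02995209267757152 step 0.020846592045864226
[-0.006, -0.0006, 0.02, -0.01, -0.01, -0.03, 1, -0.006, -0.0006, 0.02, -0.01, -0.01, -0.03, 1, -0.006, -0.0006, 0.02, -0.01, -0.01, -0.03, 1, -0.006, -0.0006, 0.02, -0.01, -0.01, -0.03, 1, -0.006, -0.0006, 0.02, -0.01, -0.01, -0.03, 1, -0.006, -0.0006, 0.02, -0.01, -0.01, -0.03, 1, -0.006, -0.0006, 0.02, -0.01, -0.01, -0.03, 1, -0.006, -0.0006, 0.02, -0.01, -0.01, -0.03, 1, -0.006, -0.0006, 0.02, -0.01, -0.01, -0.03, 1, -0.006, -0.0006, 0.02, -0.01, -0.01, -0.03, 1, -0.006, -0.0006, 0.02, -0.01, -0.01, -0.03, 1, -0.0059, -0.0006, 0.02, -0.01, -0.01, -0.03, 1]
```

View pics/w7.png

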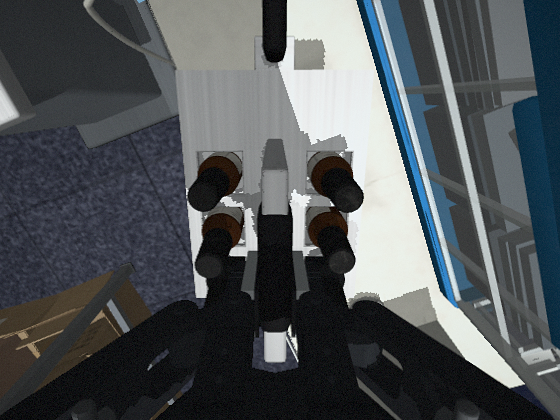

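View pics/t7.png

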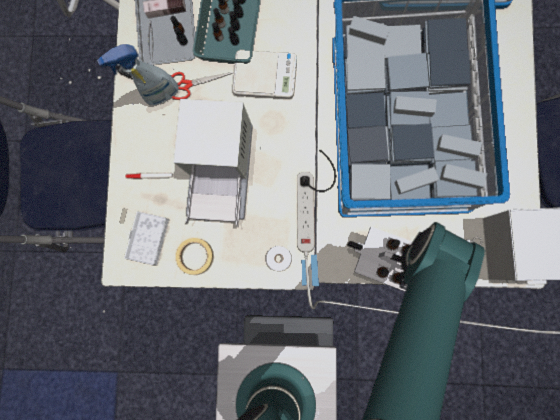

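Request:
{"api": "apply_moves", "payload": {"rows": [-0.003,-0.001,0.01,0,0,0,1,-0.006,-0.0006,0.02,0,0,0,1,-0.006,-0.0006,0.02,0,0,0,1,-0.006,-0.0006,0.02,0,0,0,1,-0.006,-0.0006,0.02,0,0,0,1,-0.006,-0.0006,0.02,0,0,0,1,-0.006,-0.0006,0.02,0,0,0,1,-0.006,-0.0006,0.02,0,0,0,1,-0.006,-0.0006,0.02,0,0,0,1,-0.006,-0.0006,0.02,0,0,0,1,-0.006,-0.0006,0.02,0,0,0,1,-0.006,-0.0006,0.02,0,0,0,1,-0.003,0,0.01,0,0,0,1,0,0,0,0,0,0,1]}}

```text
t: 10.75
tool_pos: [0.3796, -0.037, 0.1911]
tool_rot: [0.701, -0.692, 0.13, -0.109]
ft_force: [-0.5, 0.1, -4.4]
gripper_width: 0.0131
```

```bash
python3 - <<'E'
from h import *
st()
im,d=shot('wrist','w8.png')
for q in ['sill','mouth','platform','shaker']: print(q,lm('wrist',q))
st()
plan([0.42,0.05,0.24],40,12,1)
E
```

```text
t 10.75 p [ 0.3796 -0.037   0.1911] xh -19.5 down [-0.027  0.017 -0.999] F [-0.5  0.1 -4.4] M [-0.14 -0.13  0.01] w 0.0131 j [ 0.59  0.13 -0.59  2.2   0.07  0.86 -0.39]
sill []
mouth []
platform [(0.42, array([ 0.4038, -0.0548,  0.1061]))]
shaker []
t 11.0 p [ 0.3801 -0.0395  0.1914] xh -19.79 down [-0.027  0.017 -1.   ] F [ 0.2 -0.1 -4.7] M [-0.11  0.01 -0.02] w 0.0126 j [ 0.59  0.13 -0.59  2.2   0.07  0.86 -0.39]
turn 4.984880888295068 step 0.009114697310048847
[0.0005, -0.004, 0.0082, -0.11, -4.98, -0.12, 1, 0.0012, -0.004, 0.0081, -0.11, -4.98, -0.12, 1, 0.0019, -0.004, 0.0079, -0.11, -4.98, -0.12, 1, 0.0026, -0.0041, 0.0077, -0.11, -4.98, -0.12, 1, 0.0033, -0.0041, 0.0075, -0.11, -4.98, -0.12, 1, 0.0039, -0.0041, 0.0072, -0.11, -4.98, -0.12, 1, 0.0045, -0.0041, 0.0068, -0.11, -4.98, -0.12, 1, 0.0051, -0.0041, 0.0064, -0.11, -4.98, -0.12, 1, 0.0056, -0.0041, 0.0059, -0.11, -4.98, -0.12, 1, 0.0061, -0.0041, 0.0054, -0.11, -4.98, -0.12, 1, 0.0066, -0.0041, 0.0048, -0.11, -4.98, -0.12, 1, 0.007, -0.0041, 0.0042, -0.11, -4.98, -0.12, 1]
```

View pics/w8.png

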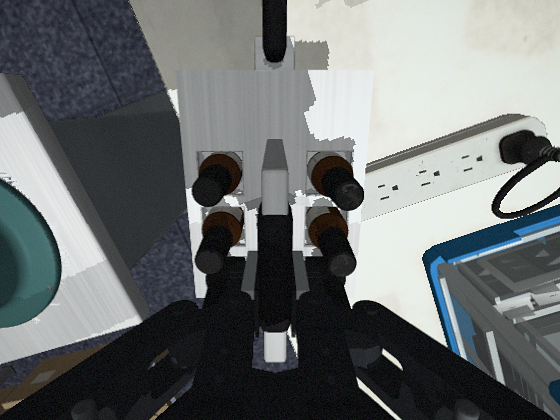

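Request:
{"api": "apply_moves", "payload": {"rows": [0.0005,-0.004,0.0082,-0.1,-3,-0.1,1,0.0012,-0.004,0.0081,-0.1,-5,-0.1,1,0.0019,-0.004,0.0079,-0.1,-5,-0.1,1,0.0026,-0.0041,0.0077,-0.1,-5,-0.1,1,0.0033,-0.0041,0.0075,-0.1,-5,-0.1,1,0.0039,-0.0041,0.0072,-0.1,-5,-0.1,1,0.0045,-0.0041,0.0068,-0.1,-5,-0.1,1,0.0051,-0.0041,0.0064,-0.1,-5,-0.1,1,0.0056,-0.0041,0.0059,-0.1,-5,-0.1,1,0.0061,-0.0041,0.0054,-0.1,-5,-0.1,1,0.0066,-0.0041,0.0048,-0.1,-5,-0.1,1,0.007,-0.0041,0.0042,-0.1,-4,-0.1,1,0,0,0,0,0,0,1]}}

```text
t: 12.3
tool_pos: [0.4243, 0.0399, 0.2406]
tool_rot: [0.668, -0.668, -0.229, 0.233]
ft_force: [0.8, -0.6, -4.7]
gripper_width: 0.0128
```

```bash
python3 - <<'E'
from h import *
st()
im,d=shot('wrist','w9.png')
for q in ['sill','mouth','platform','shaker']: print(q,lm('wrist',q))
st()
plan([0.43,0.15,0.25],87,12,1)
E
```

```text
t 12.3 p [0.4243 0.0399 0.2406] xh 38.12 down [-0.005 -0.002 -1.   ] F [ 0.8 -0.6 -4.7] M [-0.07 -0.06 -0.  ] w 0.0128 j [ 0.55  0.15 -0.77  2.07  0.12  0.98  0.38]
sill [(0.94, array([0.55  , 0.1746, 0.044 ]))]
mouth [(0.63, array([0.6039, 0.1695, 0.0445]))]
platform [(0.95, array([ 0.6372,  0.1699, -0.003 ]))]
shaker [(0.59, array([ 0.634 ,  0.1664, -0.003 ]))]
t 12.55 p [0.4232 0.039  0.2399] xh 37.98 down [-0.007 -0.003 -1.   ] F [ 0.2 -0.5 -4.8] M [-0.06 -0.09  0.05] w 0.0134 j [ 0.55  0.15 -0.76  2.07  0.12  0.98  0.38]
turn 4.084804955702492 step 0.00930727852018792
[0.0061, -0.0009, 0.0069, -0.03, -4.08, -0.03, 1, 0.0066, -0.0009, 0.0065, -0.03, -4.08, -0.03, 1, 0.0071, -0.0009, 0.006, -0.03, -4.08, -0.03, 1, 0.0075, -0.0009, 0.0055, -0.03, -4.08, -0.03, 1, 0.0078, -0.0009, 0.0049, -0.03, -4.08, -0.03, 1, 0.0082, -0.0009, 0.0044, -0.03, -4.08, -0.03, 1, 0.0085, -0.0009, 0.0038, -0.03, -4.08, -0.03, 1, 0.0087, -0.0009, 0.0032, -0.03, -4.08, -0.03, 1, 0.0089, -0.0009, 0.0025, -0.03, -4.08, -0.03, 1, 0.0091, -0.0009, 0.0019, -0.03, -4.08, -0.03, 1, 0.0092, -0.0009, 0.0012, -0.03, -4.08, -0.03, 1, 0.0093, -0.0008, 0.0006, -0.03, -4.08, -0.03, 1]
```

View pics/w9.png

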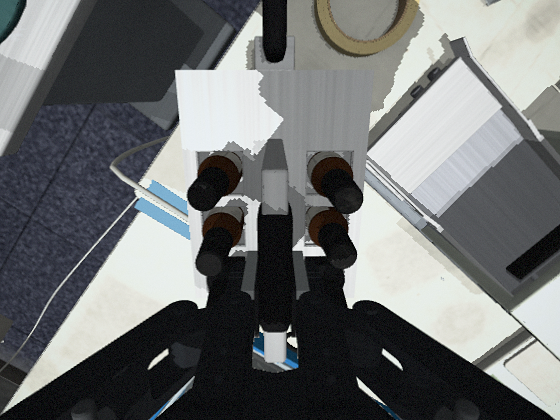

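```bash
cat >> h.py <<'E'
def cloud(name):
    p,R,o=tool(); im,d=manip.camera(name); c=manip.get_calibration(name);K=c['camera_matrix']
    H,W=d.shape; vv,uu=np.mgrid[0:H,0:W]
    pts=cv2.undistortPoints(np.stack([uu,vv],-1).reshape(-1,1,2).astype(np.float64),K,np.array([c['k1'],0,0,0.]))[:,0]
    X=np.c_[pts*d.reshape(-1,1),d.reshape(-1)]
    if name=='wrist':
        T=c['T_tool_cam']; P=R.apply(X@T[:3,:3].T+T[:3,3])+p
    else: P=(X-c['t'])@c['R']
    return P.reshape(H,W,3),d>0,im
E
python3 - <<'E'
from h import *
P,ok,im=cloud('wrist'); st(); np.savez('cl9.npz',P=P,ok=ok,im=im)
P2,ok2,im2=cloud('top'); np.savez('clt.npz',P=P2,ok=ok2,im=im2)
for P,ok,n in((P,ok,'wrist'),(P2,ok2,'top')):
    m=ok&(P[...,0]>.46)&(P[...,0]<.62)&(P[...,1]>.08)&(P[...,1]<.27)
    h,e=np.histogram(P[m][:,2],bins=np.arange(-.01,.2,.004)); print(n,[(round(a,3),b) for a,b in zip(e,h) if b>20])
    # raster of height 3mm cells
    g=np.full((48,54),np.nan)
    ix=((P[m][:,0]-.47)/.003).astype(int); iy=((P[m][:,1]-.09)/.003).astype(int)
    for a,b,z in zip(ix,iy,P[m][:,2]):
        if 0<=a<48 and 0<=b<54: g[a,b]=np.nanmax([g[a,b],z])
    v=np.nan_to_num(g*1000)
    im8=np.clip(v*2.5,0,255).astype(np.uint8)
    cv2.imwrite(f'pics/h_{n}.png',cv2.applyColorMap(cv2.resize(im8[::-1,::-1],None,fx=10,fy=10,interpolation=cv2.INTER_NEAREST),cv2.COLORMAP_JET))
E
```

```text
t 12.6 p [0.4232 0.0391 0.2399] xh 38.01 down [-0.007 -0.003 -1.   ] F [-0.3 -0.5 -4.2] M [-0.08 -0.07 -0.03] w 0.0131 j [ 0.55  0.15 -0.76  2.07  0.12  0.98  0.38]
wrist [(np.float64(-0.006), np.int64(67)), (np.float64(-0.002), np.int64(4514)), (np.float64(0.014), np.int64(41)), (np.float64(0.018), np.int64(73)), (np.float64(0.022), np.int64(154)), (np.float64(0.026), np.int64(642)), (np.float64(0.03), np.int64(284)), (np.float64(0.034), np.int64(155)), (np.float64(0.038), np.int64(6432)), (np.float64(0.042), np.int64(1706)), (np.float64(0.046), np.int64(7604)), (np.float64(0.05), np.int64(344)), (np.float64(0.054), np.int64(391)), (np.float64(0.058), np.int64(1013)), (np.float64(0.062), np.int64(347)), (np.float64(0.066), np.int64(38)), (np.float64(0.07), np.int64(23)), (np.float64(0.074), np.int64(24)), (np.float64(0.078), np.int64(24)), (np.float64(0.082), np.int64(28)), (np.float64(0.086), np.int64(26)), (np.float64(0.09), np.int64(27)), (np.float64(0.094), np.int64(35)), (np.float64(0.098), np.int64(31)), (np.float64(0.102), np.int64(30)), (np.float64(0.106), np.int64(37)), (np
[... 567 characters left out ...]
174), np.int64(171)), (np.float64(0.178), np.int64(328)), (np.float64(0.182), np.int64(860)), (np.float64(0.186), np.int64(303))]
top [(np.float64(-0.006), np.int64(40)), (np.float64(-0.002), np.int64(167)), (np.float64(0.002), np.int64(78)), (np.float64(0.026), np.int64(64)), (np.float64(0.03), np.int64(61)), (np.float64(0.034), np.int64(182)), (np.float64(0.038), np.int64(583)), (np.float64(0.042), np.int64(337)), (np.float64(0.046), np.int64(219)), (np.float64(0.05), np.int64(79)), (np.float64(0.054), np.int64(32)), (np.float64(0.058), np.int64(77)), (np.float64(0.062), np.int64(45)), (np.float64(0.182), np.int64(148)), (np.float64(0.186), np.int64(187)), (np.float64(0.19), np.int64(27))]
```

View pics/h_wrist.png

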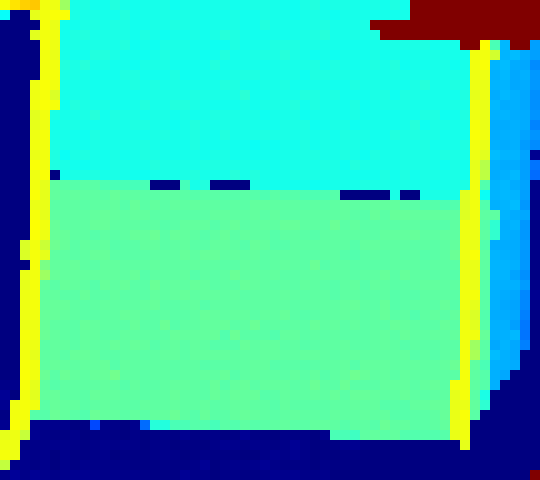

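View pics/h_top.png

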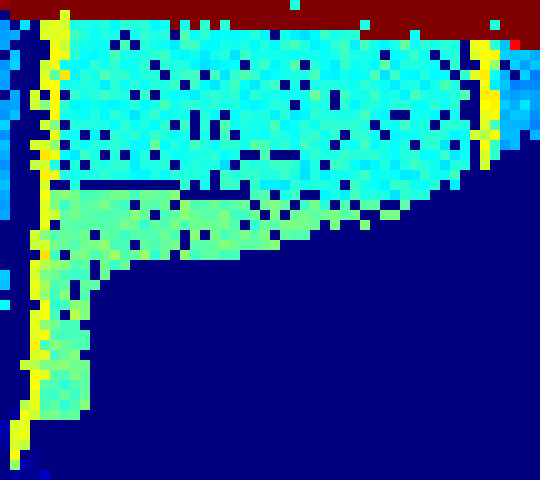

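```bash
python3 - <<'E'
from h import *
z=np.load('cl9.npz');P,ok=z['P'],z['ok']
Q=P[ok]
m=(Q[:,0]>.46)&(Q[:,0]<.61)&(Q[:,1]>.08)&(Q[:,1]<.27); Q=Q[m]
h=np.radians(-3); 
for it in range(4):
    ux=np.array([np.cos(h),np.sin(h)]); uy=np.array([-ux[1],ux[0]]); o=np.array([.5533,.1757])
    a=(Q[:,:2]-o)@ux; b=(Q[:,:2]-o)@uy
    # walls: points z .055-.064
    wz=(Q[:,2]>.0555)&(Q[:,2]<.066)&(a>-60)
    res=[]
    for s in(1,-1):
        k=wz&(b*s>.05)&(b*s<.085)&(a>-.06)&(a<.015)
        f=np.polyfit(a[k],b[k],1); r=b[k]-np.polyval(f,a[k]); k2=abs(r)<.004; f=np.polyfit(a[k][k2],b[k][k2],1); res.append((f,k.sum()))
    # sill edge: bins in b
    E=[];
    for bb in np.arange(-.05,.055,.004):
        k=abs(b-bb)<.002
        s_=a[k&(Q[:,2]>.0445)&(Q[:,2]<.052)&(a>-.03)&(a<.02)]; d_=a[k&(Q[:,2]<.0435)&(Q[:,2]>.035)&(a>-.02)&(a<.03)]
        if len(s_)and len(d_): E.append((bb,s_.max(),d_.min()))
    E=np.array(E); fs=np.polyfit(E[:,0],E[:,1],1); fd=np.polyfit(E[:,0],E[:,2],1)
    print('h',np.degrees(h),'wall L',res[0],'R',res[1],'sill edge',fs,fd)
    sl=(res[0][0][0]+res[1][0][0])/2; h+=np.arctan(sl)
for s in(1,-1):
    for aa in np.arange(-.08,.03,.01):
        k=wz&(b*s>.05)&(b*s<.09)&(abs(a-aa)<.005)
        if k.sum()>5: print(s,round(aa,3),np.percentile(b[k],[2,50,98]).round(4),k.sum())
k=(Q[:,2]>.0445)&(Q[:,2]<.052)&(abs(b)<.055); print('sill z',np.median(Q[k,2]),'front',[np.percentile(a[k&(abs(b-bb)<.006)],1).round(4) for bb in(-.05,-.03,0,.03,.05)])
k=(Q[:,2]>.036)&(Q[:,2]<.044)&(a>.01); print('deck z',np.median(Q[k,2]))
# hood front roof
F=P[ok]; k=(F[:,2]>.174)&(F[:,2]<.19)&(F[:,0]>.57)&(F[:,0]<.66)&(F[:,1]>.08)&(F[:,1]<.27)
a=(F[k][:,:2]-o)@ux; b=(F[k][:,:2]-o)@uy; print('hood',[(bb,np.percentile(a[abs(b-bb)<.005],2).round(4)) for bb in np.arange(-.09,.09,.01) if (abs(b-bb)<.005).sum()>5])
# tray in tool frame
p,R,oo=tool(); L=R.inv().apply(P[ok]-p)
k=(abs(L[:,0])<.012)&(L[:,1]<-.0)&(L[:,1]>-.04)&(L[:,2]>.01)&(L[:,2]<.08)
print('bar',cv2.minAreaRect(L[k][:,[0,2]].astype(np.float32)),L[k][:,1].min())
k=(abs(L[:,0])<.075)&(L[:,1]>.05)&(L[:,1]<.1)&(L[:,2]>-.02)&(L[:,2]<.11)
print('tray',cv2.minAreaRect(L[k][:,[0,2]].astype(np.float32)),np.percentile(L[k][:,1],[2,50,98]))
top=k&(L[:,2]>.05)&(L[:,2]<.095)
f=np.polyfit(L[top][:,2],L[top][:,1],1); f2=np.polyfit(L[top][:,0],L[top][:,1],1);print('plane pitch slope',f,'roll',f2)
E
```

```text
h -3.0000000000000004 wall L (array([-0.00327561,  0.06435171]), np.int64(483)) R (array([-0.00443166, -0.06586504]), np.int64(215)) sill edge [0.0010914  0.00249107] [0.00086166 0.0061512 ]
h -3.2207958283907714 wall L (array([0.00057228, 0.06435125]), np.int64(484)) R (array([-0.00054955, -0.06586065]), np.int64(215)) sill edge [-0.0027448   0.00249077] [-0.00296382  0.00614905]
h -3.220144556426249 wall L (array([0.00056093, 0.06435125]), np.int64(484)) R (array([-0.00056089, -0.06586065]), np.int64(215)) sill edge [-0.00273348  0.00249077] [-0.00295237  0.00614905]
h -3.2201434027466016 wall L (array([0.00056091, 0.06435125]), np.int64(484)) R (array([-0.00056091, -0.06586065]), np.int64(215)) sill edge [-0.00273346  0.00249077] [-0.00295235  0.00614905]
1 -0.08 [0.0675 0.069  0.0712] 56
1 -0.07 [0.0644 0.0666 0.0694] 79
1 -0.06 [0.0632 0.0641 0.0662] 70
1 -0.05 [0.0631 0.0642 0.0664] 68
1 -0.04 [0.0632 0.064  0.0662] 69
1 -0.03 [0.0632 0.064  0.0661] 67
1 -0.02 [0.0628 0.0641 0.0665] 65
1 -0.01 [0.0631 0.064  0.0664] 60
1 -0.0 [0.0631 0.0643 0.0665] 61
1 0.01 [0.0631 0.0642 0.06
[... 562 characters left out ...]
 0.039771139198255714
hood [(np.float64(-0.08), np.float64(0.0536)), (np.float64(-0.07), np.float64(0.0535)), (np.float64(-0.06000000000000001), np.float64(0.053)), (np.float64(-0.05000000000000002), np.float64(0.0532)), (np.float64(-0.04000000000000002), np.float64(0.0532)), (np.float64(-0.030000000000000027), np.float64(0.0543))]
bar ((-4.7441571950912476e-06, 0.033139780163764954), (0.02394912578165531, 0.04627178981900215), 0.005098707042634487) -0.03990283291742896
tray ((-0.0002384968101978302, 0.044986724853515625), (0.12079320102930069, 0.12996016442775726), 0.006626632530242205) [0.05170478 0.06479489 0.08404892]
plane pitch slope [0.00674417 0.06434811] roll [0.00199785 0.06484364]
```

```bash
python3 - <<'E'
from h import *
plan([0.45,0.165,0.23],86.75,13,1)
E
```

```text
turn 3.7472665501803744 step 0.009914902141714903
[0.0076, 0.0007, 0.0063, -0.02, -3.75, -0.02, 1, 0.008, 0.0007, 0.0058, -0.02, -3.75, -0.02, 1, 0.0083, 0.0007, 0.0053, -0.02, -3.75, -0.02, 1, 0.0087, 0.0007, 0.0047, -0.02, -3.75, -0.02, 1, 0.009, 0.0007, 0.0042, -0.02, -3.75, -0.02, 1, 0.0092, 0.0007, 0.0036, -0.02, -3.75, -0.02, 1, 0.0094, 0.0007, 0.003, -0.02, -3.75, -0.02, 1, 0.0096, 0.0007, 0.0023, -0.02, -3.75, -0.02, 1, 0.0097, 0.0007, 0.0017, -0.02, -3.75, -0.02, 1, 0.0098, 0.0007, 0.0011, -0.02, -3.75, -0.02, 1, 0.0099, 0.0008, 0.0004, -0.02, -3.75, -0.02, 1, 0.0099, 0.0008, -0.0002, -0.02, -3.75, -0.02, 1, 0.0098, 0.0008, -0.0009, -0.02, -3.75, -0.02, 1]
```

Request:
{"api": "apply_moves", "payload": {"rows": [0.0076,0.0007,0.0063,0,-2.5,0,1,0.008,0.0007,0.0058,0,-3.75,0,1,0.0083,0.0007,0.0053,0,-3.75,0,1,0.0087,0.0007,0.0047,0,-3.75,0,1,0.009,0.0007,0.0042,0,-3.75,0,1,0.0092,0.0007,0.0036,0,-3.75,0,1,0.0094,0.0007,0.003,0,-3.75,0,1,0.0096,0.0007,0.0023,0,-3.75,0,1,0.0097,0.0007,0.0017,0,-3.75,0,1,0.0098,0.0007,0.0011,0,-3.75,0,1,0.0099,0.0008,0.0004,0,-3.75,0,1,0.0099,0.0008,0,0,-3.75,0,1,0.0098,0.0008,-0.0009,0,-3,0,1,0,0,0,0,0,0,1,0,0,0,0,0,0,1]}}

```text
t: 14.15
tool_pos: [0.4505, 0.1785, 0.2289]
tool_rot: [0.511, -0.506, -0.49, 0.492]
ft_force: [0.1, -0.7, -4.9]
gripper_width: 0.0132
```

```bash
python3 - <<'E'
from h import *
st()
im,d=shot('wrist','w10.png')
st()
plan([0.5296,0.1764,0.20],86.75,8,1)
E
```

```text
t 14.15 p [0.4505 0.1785 0.2289] xh 88.0 down [-0.007  0.003 -1.   ] F [ 0.1 -0.7 -4.9] M [-0.08 -0.12 -0.02] w 0.0132 j [ 0.35  0.34 -0.94  1.95  0.32  1.01  0.8 ]
t 14.2 p [0.4505 0.1785 0.229 ] xh 87.98 down [-0.007  0.003 -1.   ] F [-0.1  0.6 -4.8] M [ 0.07 -0.06  0.02] w 0.013 j [ 0.35  0.34 -0.94  1.95  0.32  1.01  0.8 ]
turn 0.16400811034904683 step 0.010536606242126741
[0.0001, 0.0035, -0.0099, -0.05, 0.15, 0.02, 1, 0.0001, 0.0036, -0.0099, -0.05, 0.15, 0.02, 1, 0.0001, 0.0036, -0.0099, -0.05, 0.15, 0.02, 1, 0.0002, 0.0036, -0.0099, -0.05, 0.15, 0.02, 1, 0.0002, 0.0036, -0.0099, -0.05, 0.15, 0.02, 1, 0.0002, 0.0036, -0.0099, -0.05, 0.15, 0.02, 1, 0.0002, 0.0036, -0.0099, -0.05, 0.15, 0.02, 1, 0.0003, 0.0036, -0.0099, -0.05, 0.15, 0.02, 1]
```

View pics/w10.png

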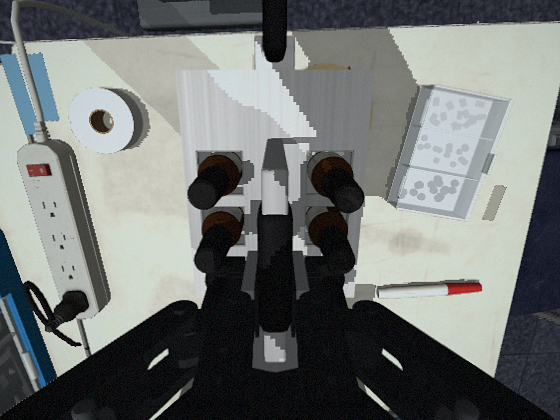

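Request:
{"api": "apply_moves", "payload": {"rows": [0,0.0035,-0.006,-0.1,0.2,0,1,0.0001,0.0036,-0.0099,-0.05,0.2,0,1,0.0001,0.0036,-0.0099,-0.05,0.15,0,1,0.0002,0.0036,-0.0099,-0.05,0.15,0,1,0.0002,0.0036,-0.0099,-0.05,0.15,0,1,0.0002,0.0036,-0.0099,-0.05,0.15,0,1,0.0002,0.0036,-0.0099,-0.05,0.15,0,1,0.0003,0.0036,-0.0099,-0.05,0.15,0,1,0,0,0,0,0,0,1,0,0,0,0,0,0,1]}}

```text
t: 15.2
tool_pos: [0.534, 0.1731, 0.1959]
tool_rot: [0.517, -0.516, -0.484, 0.483]
ft_force: [0.0, 0.5, -4.8]
gripper_width: 0.0134
```

```bash
python3 - <<'E'
from h import *
st()
im,d=manip.camera('top');cv2.imwrite('pics/t11.png',cv2.resize(im[80:290,120:330],None,fx=2.8,fy=2.8)[:,:,::-1])
im,d=manip.camera('scene');cv2.imwrite('pics/s11.png',im[:,:,::-1])
plan([0.5296,0.1764,0.16],86.75,4,1)
E
```

```text
t 15.2 p [0.534  0.1731 0.1959] xh 86.2 down [ 0.     0.002 -1.   ] F [ 0.   0.5 -4.8] M [-0.02 -0.04 -0.03] w 0.0134 j [ 0.27  0.51 -0.84  1.82  0.44  1.01  0.76]
turn 0.13885112000343372 step 0.009146043006712803
[0.0008, 0.009, 0.0012, 0.01, -0.14, 0.02, 1, 0.0008, 0.009, 0.0012, 0.01, -0.14, 0.02, 1, 0.0008, 0.009, 0.0012, 0.01, -0.14, 0.02, 1, 0.0008, 0.009, 0.0011, 0.01, -0.14, 0.02, 1]
```

View pics/t11.png

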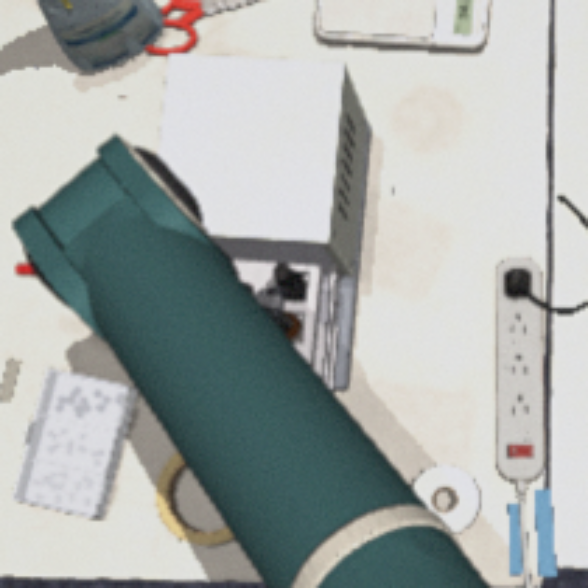

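View pics/s11.png

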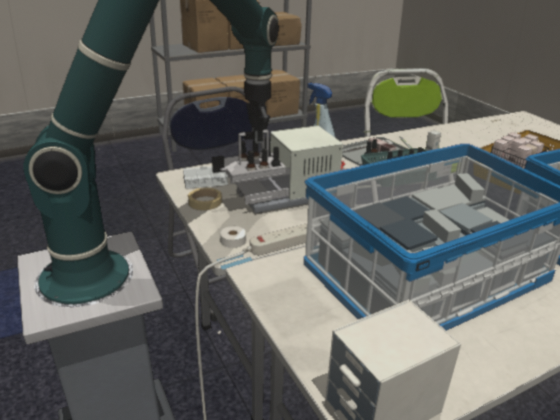

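Request:
{"api": "apply_moves", "payload": {"rows": [0.0015,0.008,0.002,0,-0.3,0,1,0.0012,0.009,0.0014,0,-0.2,0,1,0.0005,0.009,0.001,0,-0.1,0,1,0,0.006,0,0,0,0,1,0,0,0,0,0,0,1,0,0,0,0,0,0,1]}}

```text
t: 15.9
tool_pos: [0.5278, 0.1768, 0.1613]
tool_rot: [-0.513, 0.513, 0.487, -0.486]
ft_force: [-0.5, -0.7, -5.0]
gripper_width: 0.0135
```

```bash
python3 - <<'E'
from h import *
st()
for s in [(0.5296,0.1764,0.1604)]:
    plan(s,86.75,2,1)
E
```

```text
t 15.9 p [0.5278 0.1768 0.1613] xh 86.95 down [ 0.  0. -1.] F [-0.5 -0.7 -5. ] M [-0.07 -0.01  0.05] w 0.0135 j [ 0.24  0.54 -0.81  1.86  0.48  0.95  0.73]
turn 0.09926437755535115 step 0.0010077540655028198
[-0.0002, 0.0004, -0.0009, 0.01, 0.1, 0.0, 1, -0.0002, 0.0004, -0.0009, 0.01, 0.1, 0.0, 1]
```

```bash
python3 - <<'E'
from h import *
P,ok,im=cloud('wrist'); cv2.imwrite('pics/w12.png',im[:,:,::-1])
p,R,o=tool(); L=R.inv().apply(P[ok]-p); Z=P[ok][:,2]
k=(Z>.056)&(Z<.066)&(abs(L[:,0])<.085)&(abs(L[:,0])>.058)
for zc in np.arange(-.06,.1,.01):
    for s in(1,-1):
        j=k&(abs(L[:,2]-zc)<.005)&(L[:,0]*s>0)
        if j.sum()>3: print(round(zc,3),s,np.percentile(L[j,0],[2,50,98]).round(4),j.sum())
k=(L[:,1]>.062)&(L[:,1]<.09)&(abs(L[:,0])<.064)&(Z>.08)
for zc in np.arange(0,.1,.02):
    j=k&(abs(L[:,2]-zc)<.01)
    if j.sum()>3: print('tray',round(zc,3),np.percentile(L[j,0],[.5,99.5]).round(4))
E
```

```text
0.05 1 [0.0696 0.0705 0.0724] 24
0.05 -1 [-0.0716 -0.0708 -0.0706] 4
tray 0.0 [-0.0601  0.0595]
tray 0.02 [-0.06    0.0593]
tray 0.04 [-0.0601  0.0594]
tray 0.06 [-0.0597  0.0592]
tray 0.08 [-0.0597  0.0591]
```

View pics/w12.png

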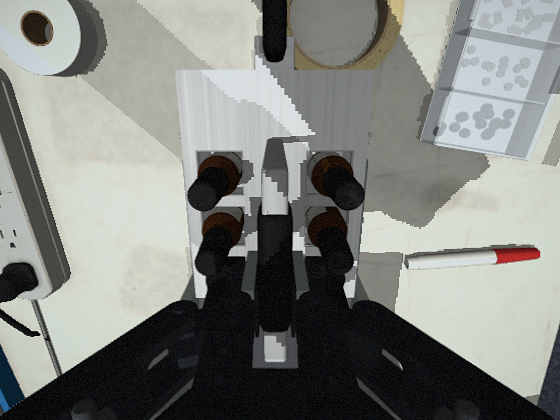

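Request:
{"api": "apply_moves", "payload": {"rows": [-0.0003,0.005,-0.001,0,0.1,0,1,-0.0002,0.006,-0.001,0,0.1,0,1,0,0.006,0,0,0,0,1,0,0.004,0,0,0,0,1,0,0,0,0,0,0,1,0,0,0,0,0,0,1]}}

```text
t: 16.55
tool_pos: [0.5307, 0.176, 0.1388]
tool_rot: [-0.514, 0.515, 0.486, -0.485]
ft_force: [0.0, 0.4, -4.9]
gripper_width: 0.0132
```

Request:
{"api": "apply_moves", "payload": {"rows": [0,0.002,0,0,0,0,1,0,0.002,0,0,0,0,1,0,0,0,0,0,0,1]}}

```text
t: 16.85
tool_pos: [0.5309, 0.1761, 0.1348]
tool_rot: [-0.514, 0.515, 0.486, -0.485]
ft_force: [-0.1, 0.6, -4.2]
gripper_width: 0.0131
```

Request:
{"api": "apply_moves", "payload": {"rows": [0,0.001,0,0,0,0,1,0,0.001,0,0,0,0,1,0,0,0,0,0,0,1]}}

```text
t: 17.15
tool_pos: [0.5322, 0.1761, 0.1347]
tool_rot: [-0.513, 0.516, 0.486, -0.484]
ft_force: [-0.5, 0.5, -4.1]
gripper_width: 0.0132
```

```bash
python3 - <<'E'
from h import *
st()
E
```

```text
t 17.15 p [0.5322 0.1761 0.1347] xh 86.64 down [ 0.005 -0.    -1.   ] F [-0.5  0.5 -4.1] M [0.07 0.1  0.01] w 0.0132 j [ 0.22  0.58 -0.78  1.87  0.52  0.9   0.7 ]
```

Request:
{"api": "apply_moves", "payload": {"rows": [0,0.003,0.0015,0,0,-0.2,1,0,0.002,0,0,0,0,1,0,0,0,0,0,0,1]}}

```text
t: 17.45
tool_pos: [0.5347, 0.176, 0.1352]
tool_rot: [-0.512, 0.518, 0.489, -0.481]
ft_force: [0.4, 1.1, -4.4]
gripper_width: 0.0128
```

```bash
python3 - <<'E'
from h import *
st()
im,d=manip.camera('scene');cv2.imwrite('pics/s13.png',cv2.resize(im[120:230,170:330],None,fx=5,fy=5,interpolation=cv2.INTER_CUBIC)[:,:,::-1])
st()
E
```

```text
t 17.45 p [0.5347 0.176  0.1352] xh 86.57 down [ 0.014  0.002 -1.   ] F [ 0.4  1.1 -4.4] M [ 0.03 -0.09  0.04] w 0.0128 j [ 0.22  0.58 -0.78  1.87  0.52  0.89  0.7 ]
t 17.5 p [0.5348 0.1762 0.135 ] xh 86.58 down [ 0.014  0.002 -1.   ] F [ 1.2 -0.4  0.1] M [-0.27 -0.09 -0.02] w 0.0133 j [ 0.22  0.58 -0.78  1.87  0.52  0.89  0.7 ]
```

View pics/s13.png

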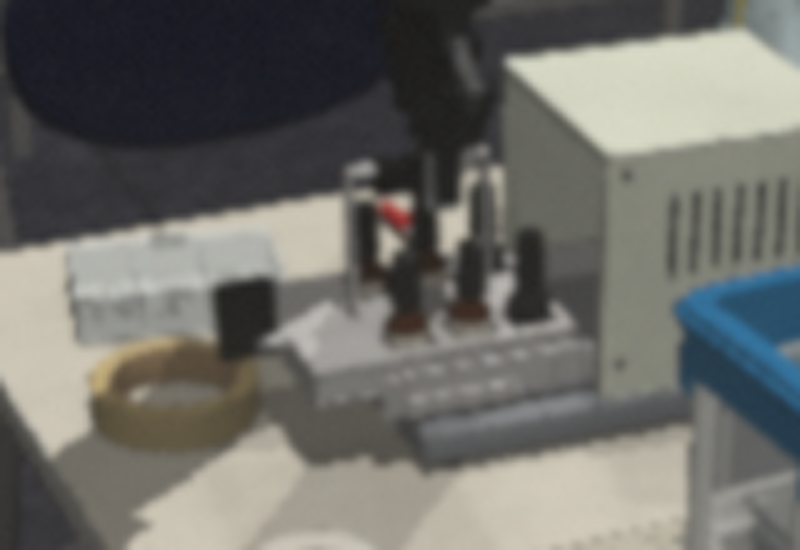

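Request:
{"api": "apply_moves", "payload": {"rows": [0,0,0,0,0,0,0.8,0,0,0,0,0,0,0.6,0,0,0,0,0,0,0.4,0,0,0,0,0,0,0.3,0,0,0,0,0,0,0.3]}}

```text
t: 18.0
tool_pos: [0.5349, 0.1773, 0.1349]
tool_rot: [-0.512, 0.517, 0.49, -0.48]
ft_force: [-0.8, 0.3, 0.4]
gripper_width: 0.0303
```

```bash
python3 - <<'E'
from h import *
st()
im,d=shot('wrist','w14.png'); st()
plan([0.531,0.1762,0.19],86.75,6,0.3)
E
```

```text
t 18.0 p [0.5349 0.1773 0.1349] xh 86.62 down [ 0.015  0.004 -1.   ] F [-0.8  0.3  0.4] M [-0.   -0.    0.02] w 0.0303 j [ 0.22  0.58 -0.78  1.87  0.52  0.89  0.69]
t 18.05 p [0.5349 0.1774 0.1349] xh 86.62 down [ 0.015  0.004 -1.   ] F [ 0.4 -0.2 -0.3] M [0.01 0.08 0.02] w 0.0296 j [ 0.22  0.58 -0.78  1.87  0.52  0.89  0.69]
turn 0.15045803652145376 step 0.009216425929209968
[-0.0002, -0.0092, 0.0005, 0.14, -0.02, 0.05, 0.3, -0.0002, -0.0092, 0.0005, 0.14, -0.02, 0.05, 0.3, -0.0002, -0.0092, 0.0006, 0.14, -0.02, 0.05, 0.3, -0.0002, -0.0092, 0.0006, 0.14, -0.02, 0.05, 0.3, -0.0002, -0.0092, 0.0006, 0.14, -0.02, 0.05, 0.3, -0.0002, -0.0092, 0.0006, 0.14, -0.02, 0.05, 0.3]
```

View pics/w14.png

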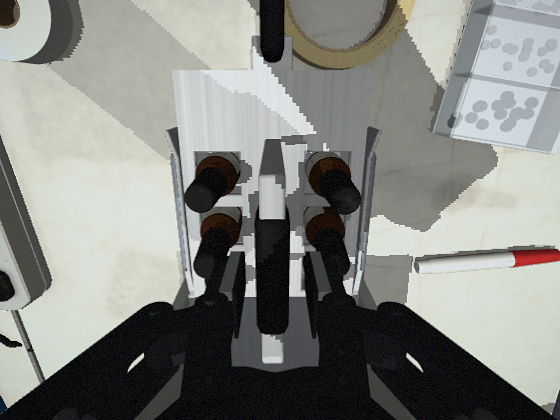

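Request:
{"api": "apply_moves", "payload": {"rows": [0,-0.008,0,0,0,0,0.3,0,-0.01,0,0.2,0,0.05,0.3,0,-0.01,0,0.2,0,0.05,0.3,0,-0.015,0,0.2,0,0.05,0.3,0,-0.015,0.0005,0.15,0,0.05,0.3,0,-0.015,0.0005,0,0,0,0.3,0,0,0,0,0,0,0.3]}}

```text
t: 18.75
tool_pos: [0.5341, 0.1782, 0.2156]
tool_rot: [-0.514, 0.515, 0.487, -0.484]
ft_force: [0.4, -0.1, 1.1]
gripper_width: 0.0301
```

```bash
python3 - <<'E'
from h import *
st()
P,ok,im=cloud('wrist'); cv2.imwrite('pics/w15.png',im[:,:,::-1])
print([lm('wrist',q) for q in('tray_tab','tray_handle','tray_nose')])
st()
np.savez('cl15.npz',P=P,ok=ok,im=im)
ux=np.array([.9984,-.0568]);uy=np.array([.0568,.9984]);o=np.array([.5561,.1749])
Q=P[ok]; a=(Q[:,:2]-o)@ux; b=(Q[:,:2]-o)@uy; z=Q[:,2]
for lo,hi in((.098,.115),(.15,.175)):
    k=(z>lo)&(z<hi)&(abs(b)<.025)&(a>-.2)&(a<0.05)&(im.reshape(-1,3)[ok.reshape(-1)].max(1)<70)
    if k.sum()>5: print(lo,k.sum(),cv2.minAreaRect(np.c_[a,b][k].astype(np.float32)),'a',np.percentile(a[k],[1,99]),'b',np.percentile(b[k],[1,99]),'z',np.percentile(z[k],[5,50,95]))
k=(z>.05)&(z<.075)&(abs(b)<.0625)&(a>-.15)&(a<.02); print('tray',np.percentile(a[k],1),cv2.minAreaRect(np.c_[a,b][k].astype(np.float32)),np.percentile(z[k],[5,50,95]))
f=np.polyfit(a[k],z[k],1);print(f)
for zz in [(.056,.066)]:
  for aa in np.arange(-.09,.0,.01):
    for s in (1,-1):
      k=(z>.055)&(z<.066)&(b*s>.0605)&(b*s<.09)&(abs(a-aa)<.005)
      if k.sum()>3: print(s,round(aa,3),np.percentile(b[k],[2,50,98]).round(4),k.sum())
E
```

```text
t 18.75 p [0.5341 0.1782 0.2156] xh 86.66 down [ 0.004  0.003 -1.   ] F [ 0.4 -0.1  1.1] M [-0.   -0.02  0.02] w 0.0301 j [ 0.27  0.49 -0.85  1.8   0.42  1.04  0.78]
[[(0.97, array([0.4175, 0.1832, 0.0803])), (0.54, array([0.5237, 0.1779, 0.1516]))], [(0.93, array([0.5243, 0.1801, 0.155 ]))], [(0.9, array([0.5964, 0.1649, 0.0449]))]]
t 18.95 p [0.5325 0.177  0.2122] xh 86.65 down [-0.002  0.001 -1.   ] F [0.5 0.5 0.2] M [-0.   -0.05  0.01] w 0.0301 j [ 0.27  0.49 -0.85  1.8   0.42  1.04  0.78]
0.098 840 ((-0.11573702841997147, 0.00023623136803507805), (0.08009791374206543, 0.01103125885128975), 0.0331062488257885) a [-0.15520191 -0.07582585] b [-0.00515953  0.00573117] z [0.10246767 0.10517089 0.10682348]
0.15 1631 ((-0.04050898551940918, 8.395686745643616e-05), (0.013446475379168987, 0.07102023810148239), 89.26529693603516) a [-0.07584124 -0.00613925] b [-0.00643474  0.00668454] z [0.16261613 0.16535825 0.16667142]
tray -0.1265102668671061 ((-0.057523638010025024, -9.122863411903381e-05), (0.12044528126716614, 0.15508219599723816), 89.90189361572266) [0.06802965 0.06976182 0.07104296]
[-0.01009963  0.06866206]
1 -0.08 [0.0686 0.07   0.0719] 29
-1 -0.08 [-0.0713 -0.069  -0.0676] 33
1 -0.07 [0.0655 0.0679 0.0706] 55
-1 -0.07 [-0.0698 -0.0671 -0.065 ] 55
1 -0.06 [0.0643 0.0655 0.0674] 48
-1 -0.06 [-0.0671 -0.0645 -0.0636] 49
1 -0.05 [0.0642 0.0652 0.0672] 47
-1 -0.05 [-0.0664 -0.0643 -0.0635] 49
1 -0.04 [0.0642 0.0651 0.067 ] 45
-1 -0.04 [-0.0665 -0.0645 -0.0635] 49
1 -0.03 [0.0641 0.0649 0.067 ] 41
-1 -0.03 [-0.0661 -0.0644 -0.0635] 42
1 -0.02 [0.0642 0.0652 0.0672] 45
-1 -0.02 [-0.0669 -0.0644 -0.0635] 44
1 -0.01 [0.0641 0.065  0.0673] 42
-1 -0.01 [-0.0665 -0.0643 -0.0634] 44
```

View pics/w15.png

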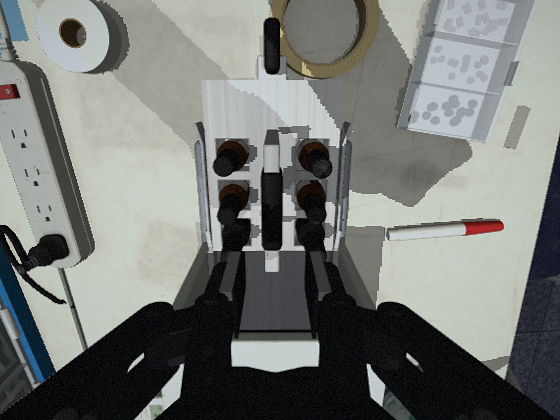

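```bash
python3 - <<'E'
from h import *
plan([0.4178,0.1828,0.20],86.75,6,0.3)
E
```

```text
turn 0.025278134109385935 step 0.019245953617546697
[-0.0002, 0.0021, 0.0191, -0.02, -0.02, 0.01, 0.3, -0.0001, 0.0021, 0.0191, -0.02, -0.02, 0.01, 0.3, -0.0001, 0.0021, 0.0191, -0.02, -0.02, 0.01, 0.3, -0.0001, 0.002, 0.0191, -0.02, -0.02, 0.01, 0.3, -0.0001, 0.002, 0.0191, -0.02, -0.02, 0.01, 0.3, -0.0001, 0.002, 0.0191, -0.02, -0.02, 0.01, 0.3]
```

Request:
{"api": "apply_moves", "payload": {"rows": [0,0,0.0191,0,0,0,0.3,0,0,0.0191,0,0,0,0.3,0,0.002,0.0191,0,0,0,0.3,0,0.003,0.0191,0,0,0,0.3,0,0.003,0.0191,0,0,0,0.3,0,0.003,0.017,0,0,0,0.3,0,0,0,0,0,0,0.3,0,0,0,0,0,0,0.3]}}

```text
t: 19.75
tool_pos: [0.4132, 0.1816, 0.1952]
tool_rot: [0.517, -0.512, -0.481, 0.489]
ft_force: [-0.9, -0.1, 0.8]
gripper_width: 0.0301
```

```bash
python3 - <<'E'
from h import *
st()
P,ok,im=cloud('wrist'); cv2.imwrite('pics/w16.png',im[:,:,::-1])
print([lm('wrist',q) for q in('tray_tab',)])
st()
plan([0.4178,0.1828,0.115],86.75,6,0.3)
ux=np.array([.9984,-.0568]);uy=np.array([.0568,.9984]);o=np.array([.5561,.1749])
Q=P[ok]; a=(Q[:,:2]-o)@ux; b=(Q[:,:2]-o)@uy; z=Q[:,2]
k=(z>.098)&(z<.115)&(abs(b)<.015)&(a>-.2)&(a<-.1)
if k.sum()>5: print(k.sum(),cv2.minAreaRect(np.c_[a,b][k].astype(np.float32)))
E
```

```text
t 19.75 p [0.4132 0.1816 0.1952] xh 86.61 down [-0.013 -0.001 -1.   ] F [-0.9 -0.1  0.8] M [ 0.07 -0.05  0.01] w 0.0301 j [ 0.32  0.33 -0.94  2.05  0.33  0.92  0.72]
[[(0.63, array([0.4185, 0.1824, 0.0838]))]]
t 19.85 p [0.4134 0.1818 0.1953] xh 86.59 down [-0.013 -0.    -1.   ] F [0.6 0.8 0.1] M [-0.02  0.   -0.01] w 0.0296 j [ 0.32  0.34 -0.94  2.05  0.33  0.92  0.72]
turn 0.12779482790850694 step 0.013400166279547494
[0.0002, 0.0134, -0.0009, -0.12, -0.03, -0.01, 0.3, 0.0002, 0.0134, -0.0009, -0.12, -0.03, -0.01, 0.3, 0.0002, 0.0134, -0.0008, -0.12, -0.03, -0.01, 0.3, 0.0002, 0.0134, -0.0008, -0.12, -0.03, -0.01, 0.3, 0.0002, 0.0134, -0.0008, -0.12, -0.03, -0.01, 0.3, 0.0002, 0.0134, -0.0007, -0.12, -0.03, -0.01, 0.3]
640 ((-0.1396789848804474, -7.912423461675644e-05), (0.034813765436410904, 0.011709431186318398), 0.1133483350276947)
```

View pics/w16.png

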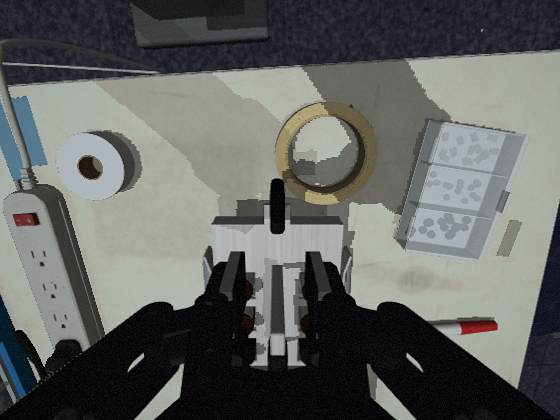

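Request:
{"api": "apply_moves", "payload": {"rows": [0.0004,0.0134,-0.001,-0.2,-0.05,0,0.3,0.0003,0.0134,-0.001,-0.2,-0.05,0,0.3,0.0002,0.0134,-0.0007,-0.15,-0.03,0,0.3,0.0002,0.0134,-0.0005,-0.12,0,0,0.3,0.0002,0.0134,-0.0005,-0.1,0,0,0.3,0,0.0134,0,0,0,0,0.3,0,0,0,0,0,0,0.3,0,0,0,0,0,0,0.3]}}

```text
t: 20.65
tool_pos: [0.4181, 0.1826, 0.1042]
tool_rot: [0.516, -0.513, -0.484, 0.486]
ft_force: [-0.7, -0.3, 0.7]
gripper_width: 0.0297
```

```bash
python3 - <<'E'
from h import *
st()
P,ok,im=cloud('wrist'); cv2.imwrite('pics/w17.png',im[:,:,::-1])
st()
plan([0.4166,0.1828,0.068],86.75,5,0.3)
E
```

```text
t 20.65 p [0.4181 0.1826 0.1042] xh 86.6 down [-0.005  0.    -1.   ] F [-0.7 -0.3  0.7] M [-0.01  0.05  0.  ] w 0.0297 j [ 0.19  0.48 -0.81  2.12  0.51  0.75  0.56]
t 20.7 p [0.418  0.1825 0.1043] xh 86.59 down [-0.005  0.    -1.   ] F [-0.4  0.2 -0.1] M [0.   0.03 0.02] w 0.0298 j [ 0.19  0.48 -0.81  2.12  0.51  0.75  0.56]
turn 0.06326532648691098 step 0.0072658504620105235
[0.0001, 0.0073, 0.0003, -0.05, -0.03, -0.0, 0.3, 0.0001, 0.0073, 0.0003, -0.05, -0.03, -0.0, 0.3, 0.0001, 0.0073, 0.0003, -0.05, -0.03, -0.0, 0.3, 0.0001, 0.0073, 0.0003, -0.05, -0.03, -0.0, 0.3, 0.0001, 0.0073, 0.0003, -0.05, -0.03, -0.0, 0.3]
```

View pics/w17.png

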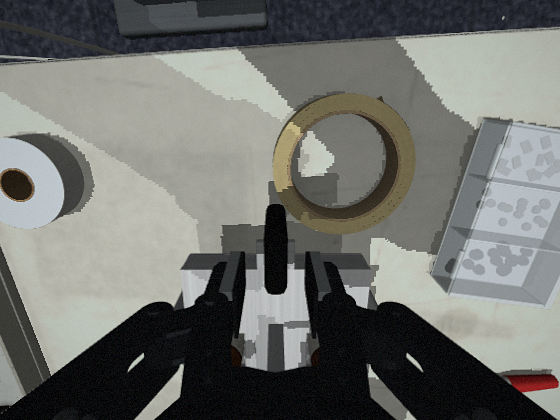

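Request:
{"api": "apply_moves", "payload": {"rows": [0.0001,0.0073,0.0003,0,0,0,0.3,0.0001,0.0073,0.0003,0,0,0,0.3,0.0001,0.0073,0.0003,0,0,0,0.3,0.0001,0.0073,0.0003,0,0,0,0.3,0.0001,0.006,0.0003,0,0,0,0.3,0,0,0,0,0,0,0.3,0,0,0,0,0,0,0.3]}}

```text
t: 21.4
tool_pos: [0.4173, 0.1833, 0.0668]
tool_rot: [0.516, -0.514, -0.484, 0.485]
ft_force: [-0.6, -0.0, -0.1]
gripper_width: 0.0302
```

```bash
python3 - <<'E'
from h import *
st()
P,ok,im=cloud('wrist'); cv2.imwrite('pics/w18.png',im[:,:,::-1])
st()
E
```

```text
t 21.4 p [0.4173 0.1833 0.0668] xh 86.56 down [-0.003  0.001 -1.   ] F [-0.6 -0.  -0.1] M [ 0.07 -0.02  0.02] w 0.0302 j [ 0.13  0.54 -0.74  2.14  0.59  0.67  0.49]
t 21.45 p [0.4172 0.1832 0.0669] xh 86.56 down [-0.002  0.001 -1.   ] F [ 0.4 -0.1 -0.6] M [0.03 0.01 0.05] w 0.0296 j [ 0.13  0.54 -0.74  2.14  0.59  0.67  0.49]
```

View pics/w18.png

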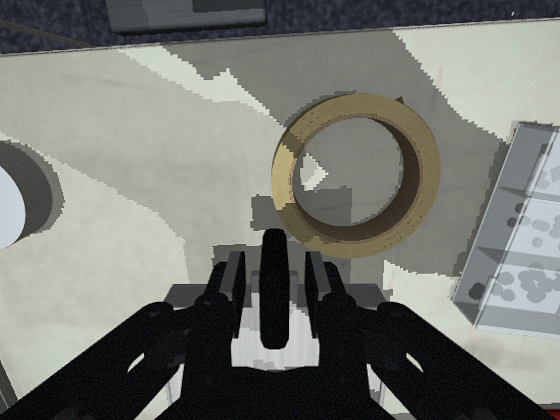

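Request:
{"api": "apply_moves", "payload": {"rows": [0,0,0,0,0,0,0.5,0,0,0,0,0,0,0.7,0,0,0,0,0,0,0.8,0,0,0,0,0,0,1,0,0,0,0,0,0,1]}}

```text
t: 21.95
tool_pos: [0.4174, 0.1833, 0.0676]
tool_rot: [0.515, -0.514, -0.484, 0.485]
ft_force: [-1.1, 0.6, -1.2]
gripper_width: 0.0176
```

```bash
python3 - <<'E'
from h import *
st()
for i in range(4):
    manip.camera('top'); o=manip.get_obs(); print(np.round(o['ft_force'],1))
p,R,o=tool(); ux=R.apply([0,0,-1]); print('fwd',ux.round(4))
E
```

```text
t 21.95 p [0.4174 0.1833 0.0676] xh 86.54 down [-0.002  0.001 -1.   ] F [-1.1  0.6 -1.2] M [ 0.03  0.09 -0.  ] w 0.0176 j [ 0.13  0.54 -0.74  2.14  0.59  0.67  0.49]
[-0.6  0.2 -0.3]
[-0.9 -0.1 -0.6]
[ 0.8  0.2 -0. ]
[ 0.   0.2 -0.9]
fwd [ 0.9982 -0.0603 -0.0017]
```

Request:
{"api": "apply_moves", "payload": {"rows": [0,0,0,0,0,0,1,0,0,0,0,0,0,1]}}

```text
t: 22.35
tool_pos: [0.4174, 0.1833, 0.0675]
tool_rot: [0.515, -0.514, -0.484, 0.485]
ft_force: [-0.2, -0.1, -0.9]
gripper_width: 0.0176
```

```bash
python3 - <<'E'
from h import *
st(); P,ok,im=cloud('wrist'); cv2.imwrite('pics/w19.png',im[:,:,::-1]); st()
E
```

```text
t 22.35 p [0.4174 0.1833 0.0675] xh 86.54 down [-0.002  0.001 -1.   ] F [-0.2 -0.1 -0.9] M [-0.04  0.09 -0.01] w 0.0176 j [ 0.13  0.54 -0.74  2.14  0.59  0.67  0.49]
t 22.4 p [0.4174 0.1833 0.0675] xh 86.54 down [-0.002  0.001 -1.   ] F [-0.3  0.2 -1.1] M [-0.01  0.1   0.01] w 0.0176 j [ 0.13  0.54 -0.74  2.14  0.59  0.67  0.49]
```

View pics/w19.png

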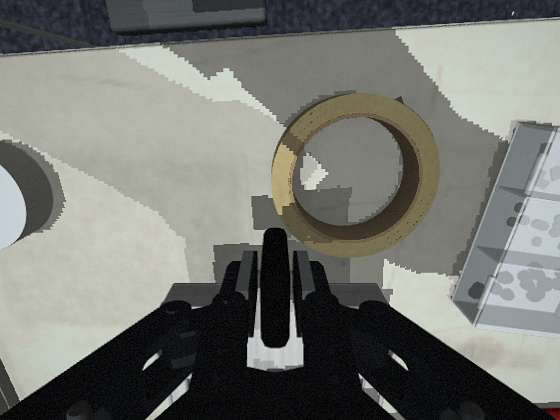

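Request:
{"api": "apply_moves", "payload": {"rows": [0,0,0,0,0,0,0.5,0,0,0,0,0,0,0.4,0,-0.005,0,0,0,0,0.4,0,-0.004,0,0,0,0,0.4,0,0,0,0,0,0,0.6,0,0,0,0,0,0,0.7,0,0,0,0,0,0,1,0,0,0,0,0,0,1,0,0,0,0,0,0,1,0,0,0,0,0,0,1]}}

```text
t: 23.4
tool_pos: [0.4182, 0.1835, 0.078]
tool_rot: [0.515, -0.515, -0.485, 0.484]
ft_force: [-0.9, 0.9, 2.0]
gripper_width: 0.0108
```

```bash
python3 - <<'E'
from h import *
st(); P,ok,im=cloud('wrist'); cv2.imwrite('pics/w20.png',im[:,:,::-1]); st()
E
```

```text
t 23.4 p [0.4182 0.1835 0.078 ] xh 86.52 down [ 0.     0.001 -1.   ] F [-0.9  0.9  2. ] M [-0.03  0.08 -0.02] w 0.0108 j [ 0.15  0.52 -0.76  2.14  0.57  0.69  0.51]
t 23.45 p [0.4182 0.1835 0.078 ] xh 86.52 down [-0.     0.001 -1.   ] F [-0.5  0.2  2. ] M [-0.06  0.02 -0.07] w 0.011 j [ 0.15  0.52 -0.76  2.14  0.57  0.69  0.51]
```

View pics/w20.png

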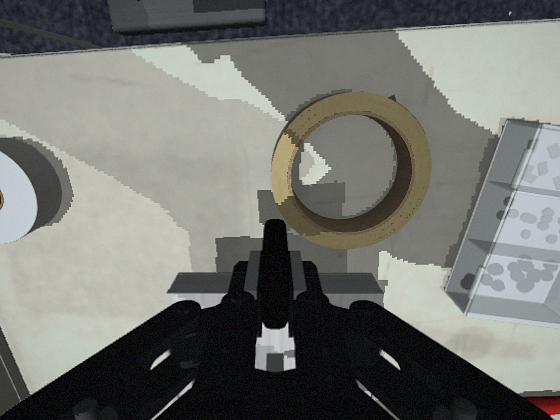

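Request:
{"api": "apply_moves", "payload": {"rows": [0,0,-0.002,0,0,0,1,0,0,-0.004,0,0,0,1,0,0,-0.004,0,0,0,1,0,0,-0.004,0,0,0,1,0,0,0,0,0,0,1]}}

```text
t: 23.95
tool_pos: [0.4298, 0.1831, 0.078]
tool_rot: [0.516, -0.513, -0.484, 0.487]
ft_force: [0.5, -1.3, 1.5]
gripper_width: 0.011
```

```bash
cat >> h.py <<'E'
def ab():
    ux=np.array([.9984,-.0568]);uy=np.array([.0568,.9984]);o=np.array([.5561,.1749])
    p,R,q=tool(); F=np.array(q['ft_force']); print('a %.4f b %.4f z %.4f'%((p[:2]-o)@ux,(p[:2]-o)@uy,p[2]),'Fa %.1f Fb %.1f'%(F[:2]@ux,F[:2]@uy)); st()
E
python3 - <<'E'
from h import *
ab(); manip.camera('top'); ab()
E
```

```text
a -0.1265 b 0.0010 z 0.0780 Fa 0.6 Fb -1.3
t 23.95 p [0.4298 0.1831 0.078 ] xh 86.63 down [-0.005 -0.001 -1.   ] F [ 0.5 -1.3  1.5] M [-0.12 -0.49 -0.06] w 0.011 j [ 0.15  0.54 -0.76  2.11  0.57  0.71  0.53]
a -0.1265 b 0.0010 z 0.0780 Fa -1.3 Fb 0.0
t 24.0 p [0.4299 0.1831 0.078 ] xh 86.63 down [-0.005 -0.001 -1.   ] F [-1.3  0.1  2.1] M [-0.   -0.15 -0.07] w 0.0111 j [ 0.15  0.54 -0.76  2.11  0.57  0.71  0.53]
```

Request:
{"api": "apply_moves", "payload": {"rows": [-0.0002,0,-0.003,0,0,0,1,-0.0002,0,-0.005,0,0,0,1,-0.0002,0,-0.005,0,0,0,1,0,0,-0.005,0,0,0,1,0,0,-0.005,0,0,0,1,0,0,-0.005,0,0,0,1,0,0,-0.005,0,0,0,1,0,0,-0.005,0,0,0,1,0,0,0,0,0,0,1]}}

```text
t: 24.9
tool_pos: [0.4604, 0.1825, 0.0785]
tool_rot: [0.516, -0.51, -0.481, 0.492]
ft_force: [0.4, -0.5, 4.5]
gripper_width: 0.0105
```

```bash
python3 - <<'E'
from h import *
ab(); manip.camera('top'); ab()
im,d=manip.camera('scene');cv2.imwrite('pics/s21.png',cv2.resize(im[120:230,170:330],None,fx=5,fy=5,interpolation=cv2.INTER_CUBIC)[:,:,::-1])
E
```

```text
a -0.0960 b 0.0022 z 0.0785 Fa 0.4 Fb -0.5
t 24.9 p [0.4604 0.1825 0.0785] xh 86.97 down [-0.018 -0.004 -1.   ] F [ 0.4 -0.5  4.5] M [-0.04 -0.54 -0.19] w 0.0105 j [ 0.16  0.58 -0.75  2.04  0.57  0.76  0.58]
a -0.0960 b 0.0022 z 0.0785 Fa -1.3 Fb -1.6
t 24.95 p [0.4604 0.1825 0.0785] xh 86.96 down [-0.018 -0.004 -1.   ] F [-1.4 -1.6  5. ] M [-0.03 -0.06 -0.17] w 0.011 j [ 0.16  0.58 -0.75  2.04  0.57  0.76  0.58]
```

View pics/s21.png

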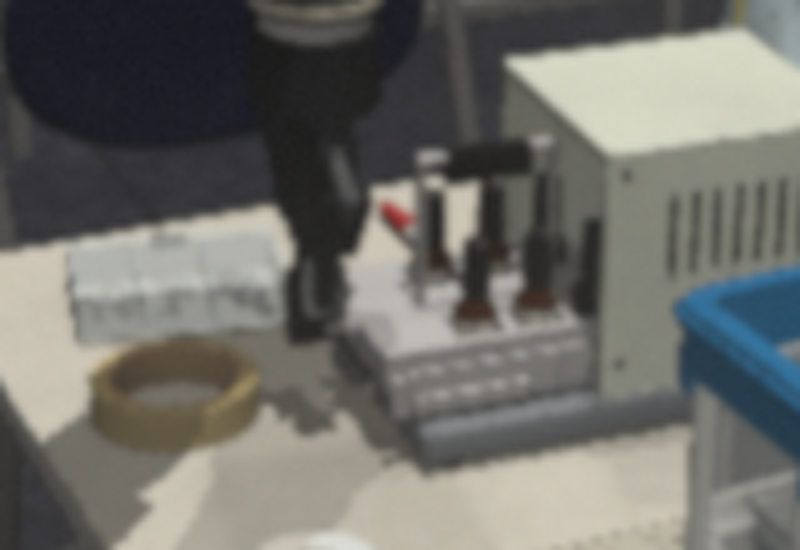

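Request:
{"api": "apply_moves", "payload": {"rows": [-0.0008,-0.0008,-0.003,-0.2,0.2,0,1,-0.0008,-0.0005,-0.004,-0.2,0.2,0,1,-0.0006,0,-0.005,-0.1,0.1,0,1,-0.0004,0,-0.005,0,0,0,1,-0.0002,0,-0.005,0,0,0,1,-0.0002,0,-0.005,0,0,0,1,0,0,0,0,0,0,1]}}

```text
t: 25.7
tool_pos: [0.4873, 0.1783, 0.0785]
tool_rot: [0.517, -0.513, -0.48, 0.489]
ft_force: [-0.8, 0.1, 0.2]
gripper_width: 0.011
```

```bash
python3 - <<'E'
from h import *
ab(); manip.camera('top'); ab()
E
```

```text
a -0.0689 b -0.0005 z 0.0785 Fa -0.8 Fb 0.1
t 25.7 p [0.4873 0.1783 0.0785] xh 86.53 down [-0.013 -0.004 -1.   ] F [-0.8  0.1  0.2] M [0.2  0.24 0.06] w 0.011 j [ 0.17  0.61 -0.74  1.98  0.58  0.78  0.6 ]
a -0.0689 b -0.0005 z 0.0785 Fa 0.3 Fb 1.2
t 25.75 p [0.4873 0.1783 0.0785] xh 86.54 down [-0.013 -0.004 -1.   ] F [ 0.4  1.2 -0.4] M [0.33 0.04 0.11] w 0.0111 j [ 0.17  0.61 -0.74  1.98  0.58  0.78  0.6 ]
```

Request:
{"api": "apply_moves", "payload": {"rows": [0.0003,0,-0.003,-0.1,0,0,1,0.0003,0,-0.004,-0.1,0,0,1,0.0002,0,-0.004,-0.1,0,0,1,0.0001,0,-0.004,0,0,0,1,0,0,-0.004,0,0,0,1,0,0,-0.004,0,0,0,1,0,0,-0.004,0,0,0,1,0,0,0,0,0,0,1]}}

```text
t: 26.55
tool_pos: [0.5152, 0.1779, 0.0782]
tool_rot: [0.516, -0.514, -0.481, 0.488]
ft_force: [-2.2, 0.5, 2.3]
gripper_width: 0.0109
```

```bash
python3 - <<'E'
from h import *
ab(); manip.camera('top'); ab()
im,d=manip.camera('scene');cv2.imwrite('pics/s22.png',cv2.resize(im[120:230,170:330],None,fx=5,fy=5,interpolation=cv2.INTER_CUBIC)[:,:,::-1])
shot('wrist','w22.png')
E
```

```text
a -0.0410 b 0.0006 z 0.0782 Fa -2.2 Fb 0.4
t 26.55 p [0.5152 0.1779 0.0782] xh 86.56 down [-0.009 -0.004 -1.   ] F [-2.2  0.5  2.3] M [0.37 0.62 0.06] w 0.0109 j [ 0.16  0.64 -0.73  1.92  0.58  0.81  0.63]
a -0.0409 b 0.0006 z 0.0783 Fa -1.5 Fb -0.0
t 26.6 p [0.5153 0.1779 0.0783] xh 86.57 down [-0.009 -0.004 -1.   ] F [-1.5  0.1  1.4] M [0.39 0.34 0.11] w 0.0111 j [ 0.16  0.64 -0.73  1.93  0.58  0.81  0.63]
```

View pics/s22.png

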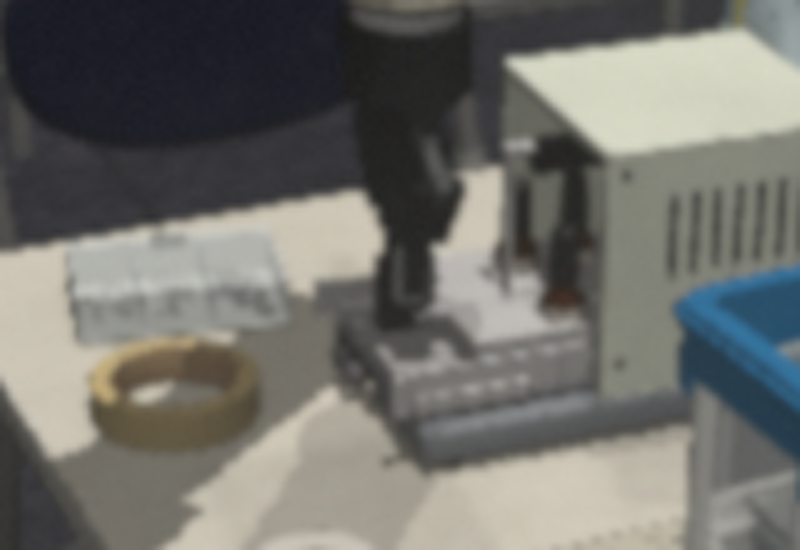

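View pics/w22.png

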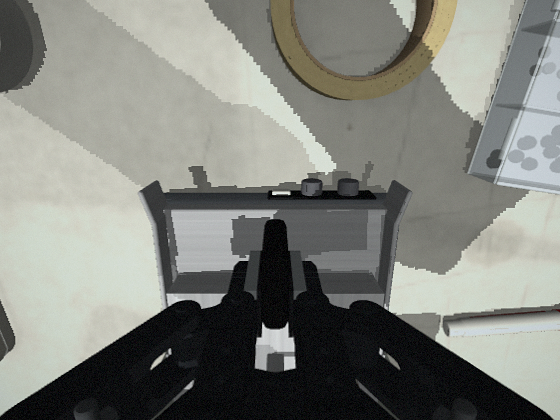

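```bash
cat >> h.py <<'E'
def sillfront():
    P,ok,im=cloud('wrist'); ux=np.array([.9984,-.0568]);uy=np.array([.0568,.9984]);o=np.array([.5561,.1749])
    Q=P[ok]; a=(Q[:,:2]-o)@ux; b=(Q[:,:2]-o)@uy; z=Q[:,2]
    k=(z>.0435)&(z<.051)&(abs(b)<.05)&(a<-.03)&(a>-.09)
    print('sill z',np.median(z[k]).round(4),'front',[np.percentile(a[k&(abs(b-bb)<.006)],2).round(4) for bb in(-.04,-.02,.02,.04)])
    # tail plate edge
    k=(z>.058)&(z<.078)&(abs(b)<.057)&(abs(b)>.03)&(a>-.08)&(a<.02)
    print('tail',[np.percentile(a[k&(abs(b-bb)<.006)],2).round(4) if (k&(abs(b-bb)<.006)).sum()>4 else None for bb in(-.05,-.04,.04,.05)], np.median(z[k]).round(4) if k.sum() else None)
    return P,ok,im
E
python3 - <<'E'
from h import *
sillfront()
E
```

```text
sill z 0.0468 front [np.float64(-0.0604), np.float64(-0.0605), np.float64(-0.0604), np.float64(-0.0603)]
tail [np.float64(-0.0204), np.float64(-0.0202), np.float64(-0.0201), np.float64(-0.02)] 0.0688
```

Request:
{"api": "apply_moves", "payload": {"rows": [0,0,-0.003,-0.1,0,0,1,0,0,-0.004,-0.1,0,0,1,0,0,-0.004,-0.1,0,0,1,0,0,-0.004,0,0,0,1,0,0,-0.004,0,0,0,1,0,0,-0.002,0,0,0,1,0,0,0,0,0,0,1]}}

```text
t: 27.45
tool_pos: [0.535, 0.177, 0.0783]
tool_rot: [0.515, -0.514, -0.482, 0.489]
ft_force: [-4.2, 0.5, 4.9]
gripper_width: 0.0111
```

```bash
python3 - <<'E'
from h import *
ab(); P,ok,im=sillfront(); cv2.imwrite('pics/w23.png',im[:,:,::-1]); ab()
E
```

```text
a -0.0212 b 0.0009 z 0.0783 Fa -4.2 Fb 0.3
t 27.45 p [0.535  0.177  0.0783] xh 86.64 down [-0.008 -0.006 -1.   ] F [-4.2  0.5  4.9] M [0.37 1.2  0.06] w 0.0111 j [ 0.16  0.67 -0.72  1.88  0.59  0.83  0.65]
sill z 0.0468 front [np.float64(-0.0604), np.float64(-0.0603), np.float64(-0.0602), np.float64(-0.0603)]
tail [np.float64(-0.0006), np.float64(-0.0005), np.float64(-0.0005), np.float64(-0.0006)] 0.0688
a -0.0212 b 0.0009 z 0.0783 Fa -2.6 Fb 0.0
t 27.5 p [0.535  0.177  0.0783] xh 86.65 down [-0.008 -0.006 -1.   ] F [-2.6  0.2  3.7] M [0.39 1.02 0.05] w 0.0111 j [ 0.16  0.67 -0.72  1.88  0.59  0.83  0.65]
```

View pics/w23.png

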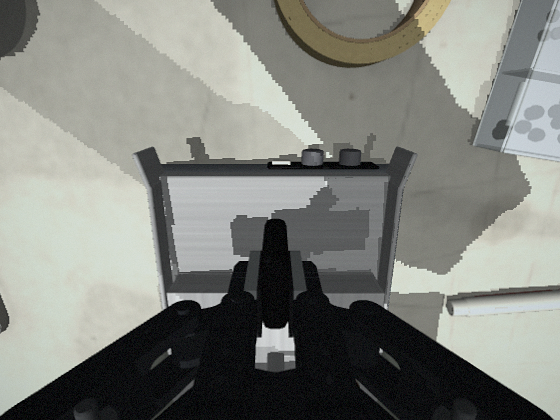

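Request:
{"api": "apply_moves", "payload": {"rows": [0,0,-0.002,0,0,0,1,0,0,-0.002,0,0,0,1,0,0,-0.002,0,0,0,1,0,0,-0.002,0,0,0,1,0,0,0,0,0,0,1]}}

```text
t: 28.0
tool_pos: [0.5423, 0.1768, 0.0783]
tool_rot: [0.515, -0.514, -0.481, 0.489]
ft_force: [-3.1, 0.6, 3.9]
gripper_width: 0.011
```

```bash
python3 - <<'E'
from h import *
ab(); P,ok,im=sillfront(); ab()
E
```

```text
a -0.0138 b 0.0011 z 0.0783 Fa -3.1 Fb 0.4
t 28.0 p [0.5423 0.1768 0.0783] xh 86.67 down [-0.01  -0.006 -1.   ] F [-3.1  0.6  3.9] M [0.46 1.15 0.07] w 0.011 j [ 0.16  0.67 -0.72  1.86  0.59  0.84  0.66]
sill z 0.0468 front [np.float64(-0.0603), np.float64(-0.0602), np.float64(-0.0603), np.float64(-0.0603)]
tail [np.float64(0.0066), np.float64(0.0067), np.float64(0.0067), np.float64(0.0067)] 0.0688
a -0.0138 b 0.0011 z 0.0782 Fa -3.5 Fb 0.4
t 28.05 p [0.5424 0.1768 0.0782] xh 86.67 down [-0.01  -0.006 -1.   ] F [-3.5  0.6  3.4] M [0.4  1.14 0.11] w 0.0105 j [ 0.16  0.67 -0.72  1.86  0.59  0.84  0.66]
```

Request:
{"api": "apply_moves", "payload": {"rows": [0,0,-0.0015,0,0,0,1,0,0,-0.0015,0,0,0,1,0,0,0,0,0,0,1]}}

```text
t: 28.35
tool_pos: [0.5444, 0.1763, 0.0774]
tool_rot: [0.515, -0.513, -0.481, 0.49]
ft_force: [-0.0, 1.6, -3.5]
gripper_width: 0.0111
```

```bash
python3 - <<'E'
from h import *
ab(); P,ok,im=sillfront(); ab()
E
```

```text
a -0.0118 b 0.0007 z 0.0774 Fa -0.1 Fb 1.6
t 28.35 p [0.5444 0.1763 0.0774] xh 86.68 down [-0.012 -0.007 -1.   ] F [-0.   1.6 -3.5] M [0.37 0.39 0.03] w 0.0111 j [ 0.16  0.68 -0.72  1.86  0.59  0.84  0.66]
sill z 0.0468 front [np.float64(-0.0602), np.float64(-0.0602), np.float64(-0.0602), np.float64(-0.0601)]
tail [np.float64(0.0087), np.float64(0.0088), np.float64(0.0088), np.float64(0.0087)] 0.0679
a -0.0118 b 0.0007 z 0.0773 Fa -0.9 Fb 0.8
t 28.4 p [0.5444 0.1763 0.0773] xh 86.67 down [-0.012 -0.007 -1.   ] F [-0.9  0.9 -3.6] M [0.35 0.54 0.04] w 0.0109 j [ 0.16  0.68 -0.72  1.86  0.59  0.84  0.66]
```

Request:
{"api": "apply_moves", "payload": {"rows": [0,0,-0.0015,0,0,0,1,0,0,-0.001,0,0,0,1,0,0,0,0,0,0,1]}}

```text
t: 28.7
tool_pos: [0.5452, 0.1747, 0.0752]
tool_rot: [0.516, -0.513, -0.479, 0.491]
ft_force: [-3.4, -0.4, -3.9]
gripper_width: 0.0107
```

```bash
python3 - <<'E'
from h import *
ab(); P,ok,im=sillfront(); ab()
E
```

```text
a -0.0108 b -0.0008 z 0.0752 Fa -3.3 Fb -0.6
t 28.7 p [0.5452 0.1747 0.0752] xh 86.66 down [-0.016 -0.009 -1.   ] F [-3.4 -0.4 -3.9] M [0.2  0.91 0.01] w 0.0107 j [ 0.16  0.68 -0.71  1.85  0.59  0.85  0.66]
sill z 0.0468 front [np.float64(-0.0602), np.float64(-0.0602), np.float64(-0.0602), np.float64(-0.0601)]
tail [np.float64(0.0096), np.float64(0.0097), np.float64(0.0097), np.float64(0.0097)] 0.0658
a -0.0109 b -0.0009 z 0.0752 Fa -2.7 Fb 0.2
t 28.75 p [0.5452 0.1746 0.0752] xh 86.65 down [-0.016 -0.009 -1.   ] F [-2.6  0.4 -4.1] M [ 0.22  1.   -0.02] w 0.0114 j [ 0.16  0.68 -0.71  1.85  0.59  0.85  0.66]
```

Request:
{"api": "apply_moves", "payload": {"rows": [0.0003,0.0015,-0.0007,0,0,0,1,0.0003,0.0015,-0.0005,0,0,0,1,0,0.0015,-0.0003,0,0,0,1,0,0,0,0,0,0,1]}}

```text
t: 29.15
tool_pos: [0.546, 0.1746, 0.0717]
tool_rot: [0.515, -0.513, -0.478, 0.492]
ft_force: [-5.3, -1.1, 1.3]
gripper_width: 0.011
```

```bash
python3 - <<'E'
from h import *
ab(); P,ok,im=sillfront(); ab()
E
```

```text
a -0.0101 b -0.0009 z 0.0717 Fa -5.3 Fb -1.4
t 29.15 p [0.546  0.1746 0.0717] xh 86.66 down [-0.017 -0.011 -1.   ] F [-5.3 -1.1  1.3] M [ 0.14  0.69 -0.02] w 0.011 j [ 0.16  0.69 -0.71  1.85  0.59  0.84  0.66]
sill z 0.0468 front [np.float64(-0.0603), np.float64(-0.0602), np.float64(-0.0601), np.float64(-0.0602)]
tail [np.float64(0.0109), np.float64(0.011), np.float64(0.0109), np.float64(0.0109)] 0.063
a -0.0101 b -0.0009 z 0.0718 Fa -5.5 Fb -1.5
t 29.2 p [0.546  0.1746 0.0718] xh 86.66 down [-0.016 -0.012 -1.   ] F [-5.6 -1.2  1. ] M [0.2  0.92 0.03] w 0.0107 j [ 0.16  0.69 -0.71  1.85  0.59  0.84  0.66]
```

Request:
{"api": "apply_moves", "payload": {"rows": [0,0.002,0,-0.2,0,0.2,1,0,0.001,0,0,0,0,1,0,0,0.001,0,0,0,1,0,0,0.001,0,0,0,1,0,0,0,0,0,0,1]}}

```text
t: 29.7
tool_pos: [0.5454, 0.1748, 0.0724]
tool_rot: [-0.512, 0.517, 0.479, -0.491]
ft_force: [-3.9, -0.7, -2.5]
gripper_width: 0.011
```

```bash
python3 - <<'E'
from h import *
ab(); P,ok,im=sillfront(); ab()
E
```

```text
a -0.0107 b -0.0007 z 0.0724 Fa -3.9 Fb -0.9
t 29.7 p [0.5454 0.1748 0.0724] xh 86.63 down [-0.008 -0.016 -1.   ] F [-3.9 -0.7 -2.5] M [0.36 0.91 0.05] w 0.011 j [ 0.15  0.68 -0.7   1.86  0.6   0.84  0.65]
sill z 0.0468 front [np.float64(-0.0604), np.float64(-0.0602), np.float64(-0.0602), np.float64(-0.0602)]
tail [np.float64(0.0101), np.float64(0.0101), np.float64(0.0103), np.float64(0.0102)] 0.0635
a -0.0107 b -0.0007 z 0.0723 Fa -3.0 Fb 0.0
t 29.75 p [0.5454 0.1748 0.0723] xh 86.63 down [-0.008 -0.016 -1.   ] F [-3.   0.2 -2.8] M [0.31 0.83 0.05] w 0.0111 j [ 0.15  0.68 -0.7   1.86  0.6   0.84  0.65]
```

Request:
{"api": "apply_moves", "payload": {"rows": [0,0.0015,-0.0005,0,0,-0.5,1,0,0.0015,0,0,0,-0.4,1,0,0,0,0,0,0,1]}}

```text
t: 30.05
tool_pos: [0.5455, 0.1747, 0.0714]
tool_rot: [0.516, -0.513, -0.483, 0.488]
ft_force: [-3.3, 0.3, -2.1]
gripper_width: 0.011
```

```bash
python3 - <<'E'
from h import *
ab(); P,ok,im=sillfront(); ab()
E
```

```text
a -0.0106 b -0.0008 z 0.0714 Fa -3.3 Fb 0.1
t 30.05 p [0.5455 0.1747 0.0714] xh 86.63 down [-0.008 -0.002 -1.   ] F [-3.3  0.3 -2.1] M [0.09 0.69 0.09] w 0.011 j [ 0.16  0.69 -0.71  1.86  0.59  0.83  0.66]
sill z 0.0468 front [np.float64(-0.0603), np.float64(-0.0603), np.float64(-0.0602), np.float64(-0.0602)]
tail [np.float64(0.0101), np.float64(0.0103), np.float64(0.0103), np.float64(0.0103)] 0.0628
a -0.0106 b -0.0008 z 0.0713 Fa -4.0 Fb 0.2
t 30.1 p [0.5455 0.1747 0.0713] xh 86.63 down [-0.008 -0.002 -1.   ] F [-4.   0.4 -1.2] M [0.09 0.81 0.06] w 0.0113 j [ 0.16  0.69 -0.71  1.86  0.59  0.83  0.66]
```

Request:
{"api": "apply_moves", "payload": {"rows": [0,0.0015,0,0,0,0,1,0,0.001,0,0,0,0,1,0,0,0,0,0,0,0.8,0,0,0,0,0,0,0.7,0,0,0,0,0,0,0.6,0,0,0,0,0,0,0.5,0,0,0,0,0,0,0.4,0,0,0,0,0,0,0.4]}}

```text
t: 30.9
tool_pos: [0.5507, 0.1744, 0.0723]
tool_rot: [-0.514, 0.516, 0.485, -0.485]
ft_force: [0.2, 0.1, -0.2]
gripper_width: 0.0257
```

```bash
python3 - <<'E'
from h import *
ab(); P,ok,im=sillfront(); ab(); cv2.imwrite('pics/w30.png',im[:,:,::-1])
E
```

```text
a -0.0054 b -0.0008 z 0.0723 Fa 0.2 Fb 0.1
t 30.9 p [0.5507 0.1744 0.0723] xh 86.53 down [ 0.001 -0.002 -1.   ] F [ 0.2  0.1 -0.2] M [-0.02 -0.01 -0.04] w 0.0257 j [ 0.16  0.69 -0.71  1.86  0.6   0.82  0.66]
sill z 0.0468 front [np.float64(-0.0604), np.float64(-0.0603), np.float64(-0.0603), np.float64(-0.0604)]
tail [np.float64(0.0084), np.float64(0.0083), np.float64(0.0085), np.float64(0.0086)] 0.0626
a -0.0054 b -0.0008 z 0.0723 Fa 0.1 Fb -0.9
t 30.95 p [0.5507 0.1744 0.0723] xh 86.53 down [ 0.001 -0.002 -1.   ] F [ 0.1 -0.9  0.4] M [ 0.03 -0.02  0.02] w 0.0258 j [ 0.16  0.69 -0.71  1.86  0.6   0.82  0.66]
```

View pics/w30.png

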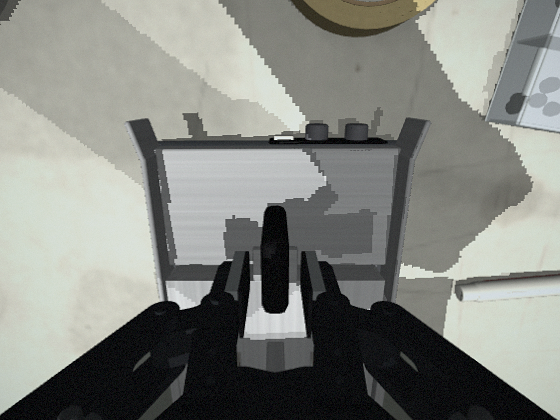

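Request:
{"api": "apply_moves", "payload": {"rows": [0,0,0.004,0,0,0,0.3,0,0,0.004,0,0,0,0.3,0,-0.006,0.001,0,0,0,0.3,0,-0.01,0.001,0,0,0,0.3,0,-0.012,0,0,0,0,0.3,0,-0.012,0,0,0,0,0.3,0,-0.012,0,0,0,0,0.3,0,-0.012,0.01,0,0,0,0.3,0,-0.012,0.02,0,0,0,0.3,0,-0.012,0.03,0,0,0,0.3,0,-0.015,0.03,0,0,0,0.3,0,-0.015,0.02,0,0,0,0.3,0,0,0,0,0,0,0.3,0,0,0,0,0,0,0.3]}}

```text
t: 32.35
tool_pos: [0.4289, 0.1832, 0.2035]
tool_rot: [-0.512, 0.518, 0.487, -0.482]
ft_force: [0.7, -0.2, -0.3]
gripper_width: 0.03
```

```bash
python3 - <<'E'
from h import *
ab(); P,ok,im=sillfront(); cv2.imwrite('pics/w31.png',im[:,:,::-1])
im,d=manip.camera('scene');cv2.imwrite('pics/s31.png',cv2.resize(im[120:230,170:330],None,fx=5,fy=5,interpolation=cv2.INTER_CUBIC)[:,:,::-1])
E
```

```text
a -0.1275 b 0.0010 z 0.2035 Fa 0.7 Fb -0.2
t 32.35 p [0.4289 0.1832 0.2035] xh 86.48 down [ 0.012 -0.002 -1.   ] F [ 0.7 -0.2 -0.3] M [-0.04 -0.03 -0.05] w 0.03 j [ 0.32  0.33 -0.93  2.03  0.34  0.93  0.72]
sill z 0.0467 front [np.float64(-0.0611), np.float64(-0.0605), np.float64(-0.0608), np.float64(-0.0611)]
tail [None, np.float64(0.0085), np.float64(0.0091), None] 0.0627
```

View pics/w31.png

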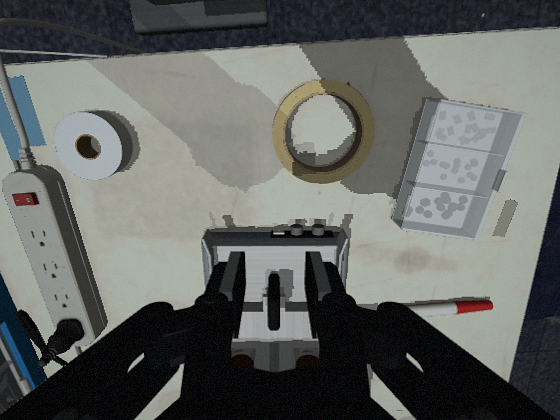

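View pics/s31.png

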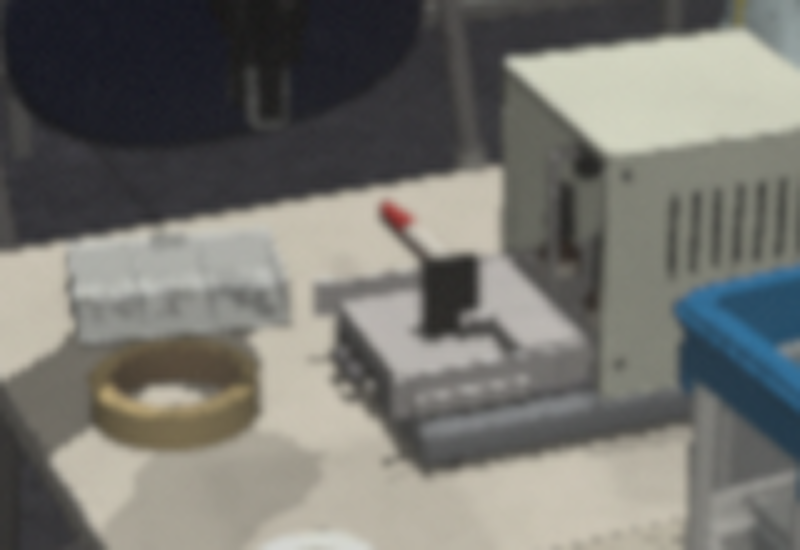

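Request:
{"api": "apply_moves", "payload": {"rows": [0,0,0,-6,0,0,-1,0,0,0,-6,0,0,-1,0,0,0,-6,0,0,-1,0,0,0,-6,0,0,-1,0,0,0,-6,0,0,-1,0,0,0,0,0,0,-1,0,0,0,0,0,0,-1]}}

```text
t: 33.15
tool_pos: [0.434, 0.1833, 0.2006]
tool_rot: [-0.368, 0.631, 0.592, -0.341]
ft_force: [0.9, 0.2, 0.0]
gripper_width: 0.0855
```

```bash
python3 - <<'E'
from h import *
ab(); P,ok,im=cloud('wrist'); cv2.imwrite('pics/w32.png',im[:,:,::-1]); np.savez('cl32.npz',P=P,ok=ok,im=im)
ux=np.array([.9984,-.0568]);uy=np.array([.0568,.9984]);o=np.array([.5561,.1749])
Q=P[ok]; a=(Q[:,:2]-o)@ux; b=(Q[:,:2]-o)@uy; z=Q[:,2]
k=(abs(b)<.05)&(a>-.055)&(a<0)&(z<.055)&(z>.04); f=np.linalg.lstsq(np.c_[a[k],b[k],np.ones(k.sum())],z[k],rcond=None)[0]; print('sill plane',f,k.sum())
k=(abs(b)<.055)&(a>.012)&(a<.16)&(z<.068)&(z>.055); 
for _ in range(3):
    f=np.linalg.lstsq(np.c_[a[k],b[k],np.ones(k.sum())],z[k],rcond=None)[0]; r=z-np.c_[a,b,np.ones(len(a))]@f; k=(abs(r)<.002)&(abs(b)<.058)&(a>.012)&(a<.16)
print('tray plane',f,k.sum(),a[k].min(),a[k].max())
print([lm('wrist',q) for q in('tray_tab','tray_handle','vial_0')])
E
```

```text
a -0.1224 b 0.0014 z 0.2006 Fa 0.9 Fb 0.2
t 33.15 p [0.434  0.1833 0.2006] xh 86.16 down [ 0.496 -0.029 -0.868] F [0.9 0.2 0. ] M [0.02 0.53 0.  ] w 0.0855 j [ 0.08  0.11 -0.8   2.33  0.96  0.54  0.01]
sill plane [0.00112928 0.00038791 0.04688728] 3426
tray plane [-0.00041575  0.00033711  0.06279658] 3614 0.012000443954889521 0.15954037636559143
[[(0.85, array([0.5452, 0.1746, 0.0786])), (0.58, array([ 3.834e-01, -2.500e-03, -2.000e-04]))], [(0.97, array([0.6517, 0.1708, 0.1467])), (0.39, array([0.5452, 0.1766, 0.0741]))], [(0.85, array([0.6667, 0.2012, 0.0429])), (0.76, array([0.6258, 0.1343, 0.0439]))]]
```

View pics/w32.png

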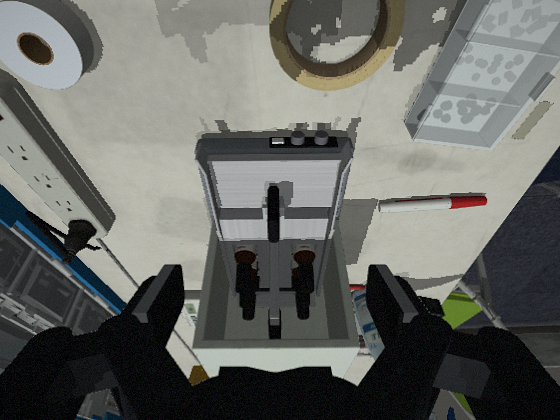

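```bash
python3 - <<'E'
from h import *
im,d=manip.camera('wrist')
for x in manip.landmark_of('wrist','vial_0'): print(round(x['conf'],2),toworld('wrist',x['position']).round(3))
cv2.imwrite('pics/w33.png',cv2.resize(im[200:370,180:380],None,fx=4,fy=3.5)[:,:,::-1])
E
```

```text
0.84 [0.625 0.136 0.046]
0.8 [0.665 0.133 0.041]
0.78 [0.666 0.204 0.042]
0.6 [0.704 0.2   0.043]
0.57 [0.633 0.203 0.041]
0.56 [0.705 0.13  0.041]
```

View pics/w33.png

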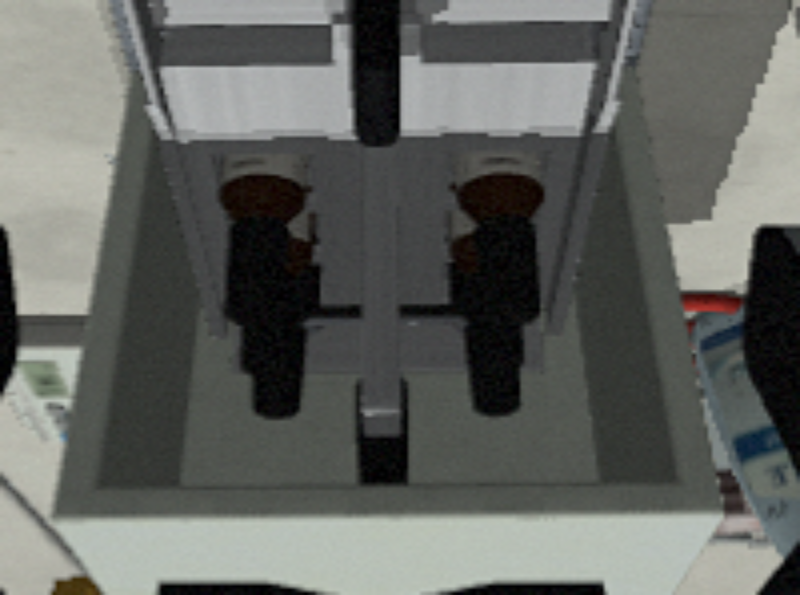

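All six bottles are found upright in their grid, with their feet at z ≈ 0.043. The tray is flat behind the sill.

```bash
python3 -c "
from plant import manip; print(manip.close_job())"
```

```text
the job is handed in; nothing more can be done
None
```

The tray is loaded in the shaker and the job was handed in at about 33 s of the 72 s allowed. I lifted the tray by its handle and set it nose first on the loading sill. I then slid it in by the pull tab and eased it onto the sprung back plate, where the highest push I read was about 5.5 N. Finally I lowered the tail behind the sill and let go.

**Last checks:**
- **Tray seating:** the tray sits level and has dropped about 7 mm from its height on the sill. Its tail rests against the sill's back edge.
- **Platform:** it moved in by about 8.7 mm and then stopped moving, so I take it to be at its inner end stop. The nominal limit is 8 mm from centre.
- **Bottles:** the network found all six, with their feet at hole height. In the picture the tail and middle pairs can be seen standing, but the nose pair is largely hidden behind them.
- **Surroundings:** no contact with the crate rim or the hood showed in the force readings. The tape, label roll and pen looked undisturbed in the pictures.

**Things that went differently:**
- **Tab grip:** my first grip on the tab closed at 17.6 mm instead of about 12 mm, probably on the bracket below the tab. I reopened, raised the gripper about 10 mm and gripped the tab properly.
- **Tail drop:** the tail was held about 1 mm above the deck until I released it, then it settled against the edge. At the last look, the tail height still read about 1 mm above my estimate, which is within measurement error.

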